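# Suction-dust the weaving weights on the museum bench

## Robot

A 6-joint arm with a two-finger parallel gripper is mounted at the origin on the work surface. World frame = base frame: x ahead of the robot, y to its left, z up, the work surface at z = 0. Lengths are in m, angles in rad, forces in N, time in s.
With the tool pointing down it reaches from about 0.3 to 1 m from the base axis. Payload 5.1 kg.
Tool frame: the origin (TCP) lies on the centre line of the jaws, within the pads' length; the fingertips stand 11 mm ahead of it and the grasp point (between the pads) lies 8 mm behind it; x points along the fingers, y is the direction in which the jaws open and shut, and the axes are right-handed (so a half turn about x gives the same grasp; the last joint's range is limited). The gripper opens to 95 mm and grips with 3 to 60 N. Pads are 20 mm wide; open, the fingers measure 119 mm over their backs; the gripper's body (75 mm by 180 mm) begins 59 mm behind the grasp point.
Start: joints at [-1.208, 0.124, 1.65, -0, 1.367, -0.083], TCP at [0.28, -0.586, 0.226] pointing down, gripper open.
Joint ranges: [-2.61, 2.61], [-1.02, 2.33], [0.03, 2.71], [-1.35, 4.49], [0.32, 2.68], [-2.91, 2.91]. Speed limits (rad/s): [2.57, 2.57, 3.14, 3.14, 3.14, 3.14].

## Interface

Orientations are given as a 3x3 rotation matrix whose columns are the frame's x, y, z axes.
In Python, from bench import manip gives the robot as it stands.
- The arm moves only by the tool drive_tool, never from a script. Its argument "series" is a list of rows, each a list of 7 numbers: the shift along the world's x, y, z in mm, then the turn, a rotation vector about the world's x, y, z in rad, then the opening in per cent of the stroke, from 0 (shut) to 100 (fully open). In form: [[tx, ty, tz, rx, ry, rz, fingers], ...]. A call has exactly 5 rows; each row shifts and turns the commanded pose from where the row before left it; what a row does not reach is not made up. A row lasts 1/10 s, in which the tool goes at most 50 mm and 8.59 degrees, less where a joint would pass 70% of its speed; a pose out of reach is approached as far as the arm can. A call is refused whole if a number of a shift passes 50 or a number of a turn 0.15, either way. A call with a gripper value outside its range is refused whole. The fingers move at their own pace and stop on an object; "squeeze" is the grip in N (left out, the last holds). Time passes only in rows, so rows that do not move let the fingers close, or fill a call up. It gives the time, the measured TCP pose, the force and the opening at its end, in the units of the state.
- manip.read_state(): the state, without advancing time (a new reading comes with each control period).
- manip.snapshot(name): name is "side" or "top"; returns a dict with "image" (480x640x3 uint8, red, green, blue), "z_map" (480x640 float32, m along the optical axis (not along the pixel's ray), 0 where there is no reading), "fx", "fy", "cx", "cy" (pixels), "world_from_camera" (4x4, takes a point from camera to world coordinates). Camera axes: x right, y up, looking along -z (the intrinsics and any distortion apply to the point x, -y, -z); pixel columns grow to the right and rows downward; lengths in m; the calibration is good to about 2 mm. A picture is of the moment at which its call begins.
- manip.finish_job(): hands the job in, once; it reports no verdict.
Trained networks look in the newest picture that a camera, given by its name, has taken for a name from the list of things; names that differ only in an ending like _2 or _b are one class to them, and where a whole thing is asked for, a point or a joint stands for the part that bears it (a point fixed in the world has none). Each returns a list of dicts, best first, with "conf" (0 to 1); they miss things now and then, are a little off and sometimes report something else, mostly with a low value. They report only what shows in the picture. A call takes as long as a camera call. They do not tell look-alikes from the thing itself.
- manip.outline_of(camera, name): "pixels" (480x640 bool, what is visible of it) and "rect" ([left, top, width, height] in pixels, round what is visible of it).
The state is a dict: "time": time; "joints": joint angles; "joint_velocities": joint speeds; "tau": joint torques, N m; "ee_pos": TCP position; "orientation": TCP orientation; "ft_force": force on the tool from outside, world axes, zero at the start; "moment": the same for the moment, N m; "width": finger opening in m.
Only numpy, scipy, OpenCV 4.12 (cv2) and the standard library are available. Lean on these libraries where they do the work, as an engineer would, in place of code of your own. Each camera call takes 0.05 s, during which the arm holds its last target.

## Task

Dust the wooden weaving weights that are on the bench: first lay them all side by side flat in the perforated suction tray and let go, then slide the orange damper level with its green mark, and only then turn the blue valve lever until it points at the green tip of its index arm; let it draw for about three seconds. Then shut the valve fully, slide the damper fully shut, and only after that move all the weights to the felt-lined clean tray, lying flat there and not on top of one another. If a weight gets knocked or slips, put it right, and leave the other things on the bench alone.

Things in the scene. Friction and masses are not known exactly. Their poses are not given: they have to be found in the camera images.
- weight1_mid (a point): wooden mat-weaving weight (brown, dumbbell-shaped, 110 mm long, about 120 g; may be absent). Two square ends, each 24 mm long and 40 x 40 mm across, joined by a round waist 26 mm thick and 62 mm long. The point is its middle, 20 mm above what it lies on; its x axis runs along its length. It starts lying on the bench
- weight2_mid (a point): wooden mat-weaving weight (brown, dumbbell-shaped, 110 mm long, about 120 g; may be absent). Two square ends, each 24 mm long and 40 x 40 mm across, joined by a round waist 26 mm thick and 62 mm long. The point is its middle, 20 mm above what it lies on; its x axis runs along its length. It starts lying on the bench
- weight3_mid (a point): wooden mat-weaving weight (brown, dumbbell-shaped, 110 mm long, about 120 g; may be absent). Two square ends, each 24 mm long and 40 x 40 mm across, joined by a round waist 26 mm thick and 62 mm long. The point is its middle, 20 mm above what it lies on; its x axis runs along its length. It starts lying on the bench
- suction_tray_floor (a point): fixed steel suction tray with rows of dark holes in its floor, 145 mm (its x) by 290 mm (its y) outside, walls 5 mm thick, low rim only 12 mm above the bench (7 mm above its floor), so fingers can pass over it. The point is the centre of its inner floor, 5 mm above the bench; inside it is 135 x 280 mm. It may be in front of the robot or to its left: the two trays swap places from start to start
- clean_tray_floor (a point): fixed dark wooden tray lined with blue felt, 145 mm (its x) by 290 mm (its y) outside, walls 5 mm thick, low rim only 12 mm above the bench (7 mm above its floor), so fingers can pass over it. The point is the centre of its inner floor, 5 mm above the bench; inside it is 135 x 280 mm. It may be in front of the robot or to its left: the two trays swap places from start to start
- damper (a joint): air damper slider: distance of the orange grip along its aluminium track, in m: 0 = shut (the end of the track nearest the robot), up to 0.12 = fully open (farthest end). Stays where left; takes about 2 N to move
- damper_top (a point): centre of the top of the orange damper grip, 54 mm above the bench. The grip is a block 28 mm wide across the track (its x), 20 mm along the track (its y; +y is the opening direction) and 40 mm high, above a track 14 mm high and 40 mm wide
- mark_line (a point): green mark beside the damper track (30 mm to the side of the track's centre line), 14 mm above the bench; its y axis is the damper's opening direction. The damper is at the mark when the centre of its grip is level with this point along the track
- valve (a joint): ball-valve lever angle in rad: 0 = shut (against its stop, lever pointing roughly towards the robot), grows as the lever swings anticlockwise seen from above (towards the robot's right), up to 1.57. Stays where left; takes about 1.5 N at the grip
- valve_grip (a point): grip point of the blue lever, 85 mm from the valve's axis and 67 mm above the bench. The lever is a level bar 14 mm wide and 18 mm high, reaching 118 mm from the axis (and 17 mm past it on the other side), with free space under it (58 mm); its -x axis points outward along the lever
- valve_axis (a point): point on the valve's upright turning axis, at lever height, 67 mm above the bench
- index_tip (a point): green tip of the valve's thin index arm, which sits just under the lever and shows the wanted opening: 135 mm from the valve's axis, 53 mm above the bench; its -x axis points outward from the axis. The valve is set when the lever lies straight above this arm, pointing at the green tip
- brush: soft dusting brush, 200 mm long, wooden handle, lying on the bench. Bystander: leave it alone
- jar: white-capped jar, 56 mm across and 75 mm high. Bystander: leave it alone
- mug: blue mug, 80 mm across and 85 mm high. Bystander: leave it alone
- spool: wooden cord spool, 60 mm across and 60 mm high, standing. Bystander: leave it alone
- sample_box: closed cardboard box, 90 x 130 x 45 mm. Bystander: leave it alone
- bowl: straw-coloured bowl, 100 mm across and 45 mm high. Bystander: leave it alone
- rod: dark wooden rod, 150 mm long, 18 mm thick, lying on the bench. Bystander: leave it alone
There are look-alikes about, which are no part of the job. What is shaped like the part that bears weight1_mid but pink or red is not meant.

How it is judged:
On the way, in this order (a step that is already met when the one before it is completed fails the run):
1. all weights present lie flat in the suction tray, released (x of weight1_mid in the frame of suction_tray_floor between -0.045 and 0.045 m and y of weight1_mid in the frame of suction_tray_floor between -0.125 and 0.125 m and z of weight1_mid in the frame of suction_tray_floor between 0.017 and 0.0225 m and contact force between each of weight1, weight2, weight3 and the fingers below 0.2 N and linear speed of each of weight1, weight2, weight3 below 0.03 m/s and x of weight2_mid in the frame of suction_tray_floor between -0.045 and 0.045 m and y of weight2_mid in the frame of suction_tray_floor between -0.125 and 0.125 m and z of weight2_mid in the frame of suction_tray_floor between 0.017 and 0.0225 m and x of weight3_mid in the frame of suction_tray_floor between -0.045 and 0.045 m and y of weight3_mid in the frame of suction_tray_floor between -0.125 and 0.125 m and z of weight3_mid in the frame of suction_tray_floor between 0.017 and 0.0225 m), for 0.2 s.
2. the damper is level with its green mark (6 mm) (y of damper_top in the frame of mark_line between -0.006 and 0.006 m), for 0.2 s.
3. the valve lever points along the index arm (0.1 rad) for 2 s, with the damper at its mark and the weights in the suction tray (all of step 2 and angle between the x axis of valve_grip and the x axis of index_tip, either way round below 0.1 rad and x of weight1_mid in the frame of suction_tray_floor between -0.045 and 0.045 m and y of weight1_mid in the frame of suction_tray_floor between -0.125 and 0.125 m and z of weight1_mid in the frame of suction_tray_floor between 0.017 and 0.0225 m and x of weight2_mid in the frame of suction_tray_floor between -0.045 and 0.045 m and y of weight2_mid in the frame of suction_tray_floor between -0.125 and 0.125 m and z of weight2_mid in the frame of suction_tray_floor between 0.017 and 0.0225 m and x of weight3_mid in the frame of suction_tray_floor between -0.045 and 0.045 m and y of weight3_mid in the frame of suction_tray_floor between -0.125 and 0.125 m and z of weight3_mid in the frame of suction_tray_floor between 0.017 and 0.0225 m), for 2 s.
4. the valve is shut again, the weights still in the suction tray (value of joint valve below 0.08 rad and x of weight1_mid in the frame of suction_tray_floor between -0.045 and 0.045 m and y of weight1_mid in the frame of suction_tray_floor between -0.125 and 0.125 m and z of weight1_mid in the frame of suction_tray_floor between 0.017 and 0.0225 m and x of weight2_mid in the frame of suction_tray_floor between -0.045 and 0.045 m and y of weight2_mid in the frame of suction_tray_floor between -0.125 and 0.125 m and z of weight2_mid in the frame of suction_tray_floor between 0.017 and 0.0225 m and x of weight3_mid in the frame of suction_tray_floor between -0.045 and 0.045 m and y of weight3_mid in the frame of suction_tray_floor between -0.125 and 0.125 m and z of weight3_mid in the frame of suction_tray_floor between 0.017 and 0.0225 m), for 0.2 s.
5. the damper is shut, the weights still in the suction tray (value of joint damper below 0.008 m and x of weight1_mid in the frame of suction_tray_floor between -0.045 and 0.045 m and y of weight1_mid in the frame of suction_tray_floor between -0.125 and 0.125 m and z of weight1_mid in the frame of suction_tray_floor between 0.017 and 0.0225 m and x of weight2_mid in the frame of suction_tray_floor between -0.045 and 0.045 m and y of weight2_mid in the frame of suction_tray_floor between -0.125 and 0.125 m and z of weight2_mid in the frame of suction_tray_floor between 0.017 and 0.0225 m and x of weight3_mid in the frame of suction_tray_floor between -0.045 and 0.045 m and y of weight3_mid in the frame of suction_tray_floor between -0.125 and 0.125 m and z of weight3_mid in the frame of suction_tray_floor between 0.017 and 0.0225 m), for 0.2 s.
At the end, for the whole second after the job is handed in: every weight present lies flat on the floor of the clean tray (its middle within 45 mm of the tray's centre along its short side and 125 mm along its long side, and 17 to 22.5 mm above the floor), released and at rest; the valve is shut (within 0.08 rad) and the damper is shut (within 8 mm) (value of joint valve below 0.08 rad and value of joint damper below 0.008 m and x of weight1_mid in the frame of clean_tray_floor between -0.045 and 0.045 m and y of weight1_mid in the frame of clean_tray_floor between -0.125 and 0.125 m and z of weight1_mid in the frame of clean_tray_floor between 0.017 and 0.0225 m and contact force between each of weight1, weight2, weight3 and the fingers below 0.2 N and linear speed of each of weight1, weight2, weight3 below 0.03 m/s and x of weight2_mid in the frame of clean_tray_floor between -0.045 and 0.045 m and y of weight2_mid in the frame of clean_tray_floor between -0.125 and 0.125 m and z of weight2_mid in the frame of clean_tray_floor between 0.017 and 0.0225 m and x of weight3_mid in the frame of clean_tray_floor between -0.045 and 0.045 m and y of weight3_mid in the frame of clean_tray_floor between -0.125 and 0.125 m and z of weight3_mid in the frame of clean_tray_floor between 0.017 and 0.0225 m); the robot touches nothing.
It fails at once if a bystander is moved by more than 30 mm (distance of any of brush, jar, mug, spool, sample_box, bowl, rod from where it was at the start of the episode above 0.03 m).
Of weight1, weight2, weight3 only 2 to 3 are there at a start; the rules pass over those that are not, and their reading is None.
At some moment in a run one of weight1, weight2, weight3 may be knocked a few centimetres aside while the robot is not near it.
Once in a run the grip may slacken for a moment while it holds something.
It also fails if it takes over 210 s, if anything falls off the work surface, if the arm or the gripper's body presses on something with over 40 N, if the wrist force passes 120 N, or if a joint passes its speed limit or range.

## Working session

There is one attempt and no reset: what is moved stays moved. The work goes in short steps, Python scripts to look and compute and a tool call to move; the robot and the scene stay as the last step left them, time stands still between calls to the robot, and variables do not carry over. Pictures are saved under pics/ and viewed, and the job is handed in when it is done.

Besides the shell and the picture viewer there is one more tool, called after "Emit:" by a JSON object that holds its "method" and its "body". drive_tool: Moves the arm, as the interface text tells. Its arguments: {"type":"object","properties":{"series":{"type":"array","items":{"type":"array","items":{"type":"number"}}},"squeeze":{"type":"number"}},"required":["series"]}

```bash
ls; mkdir -p pics
python3 - <<'E'
from bench import manip
import cv2,numpy as np
print(manip.read_state())
for n in("top","side"):
    s=manip.snapshot(n); cv2.imwrite(f"pics/{n}0.png",s["image"][:,:,::-1]); np.savez(f"{n}0.npz",**s)
    print(n,s["fx"],s["fy"],s["cx"],s["cy"],s["world_from_camera"].round(3).tolist(), [k for k in s])
E
```

```text
pics
{'time': 0.0, 'joints': array([-1.20756835e+00,  1.24512417e-01,  1.65166539e+00, -1.79976989e-05,
        1.36750302e+00, -8.25643032e-02]), 'joint_velocities': array([-0.000931  , -0.00083104, -0.00025681,  0.0010979 ,  0.00049023,
       -0.0004809 ]), 'tau': array([ 4.32985598e-04, -4.17614257e+01, -3.59930420e+01,  7.75968027e-02,
        4.94157162e-02, -1.69798914e-04]), 'ee_pos': array([ 0.2800315 , -0.58589808,  0.22438739]), 'orientation': array([[-7.58389719e-04,  4.31175367e-01, -9.02267825e-01],
       [ 1.94566320e-03, -9.02265740e-01, -4.31176006e-01],
       [-9.99997820e-01, -2.08250875e-03, -1.54652980e-04]]), 'ft_force': array([0.87711661, 0.10671466, 0.40500747]), 'moment': array([ 0.01276605, -0.04502238,  0.02990966]), 'width': 0.09534364538301243}
top 494.02407876056606 494.02407876056606 319.28725787492675 241.83748024914777 [[-0.024, 0.991, -0.132, 0.385], [-1.0, -0.024, -0.001, -0.05], [-0.004, 0.132, 0.991, 1.191], [0.0, 0.0, 0.0, 1.0]] ['image', 'z_map', 'fx', 'fy', 'cx', 'cy', 'world_from_camera']
side 536.4049670978294 536.4049670978294 326.45487898686184 240.02481787225375 [[-0.913, 0.283, -0.294, 0.084], [-0.408, -0.637, 0.654, 0.975], [-0.002, 0.717, 0.697, 1.132], [0.0, 0.0, 0.0, 1.0]] ['image', 'z_map', 'fx', 'fy', 'cx', 'cy', 'world_from_camera']
```

View pics/top0.png

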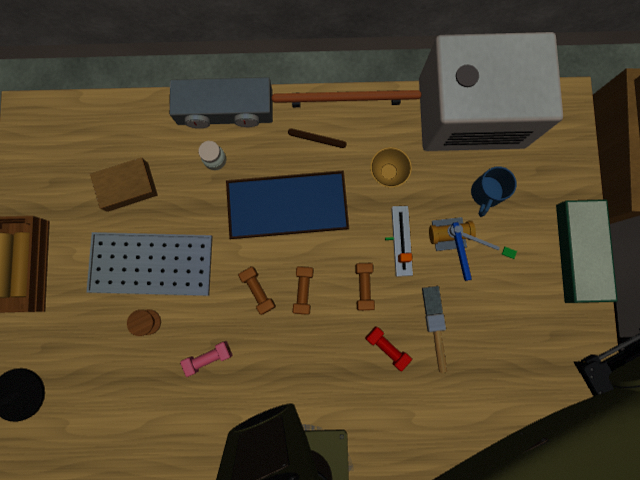

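View pics/side0.png

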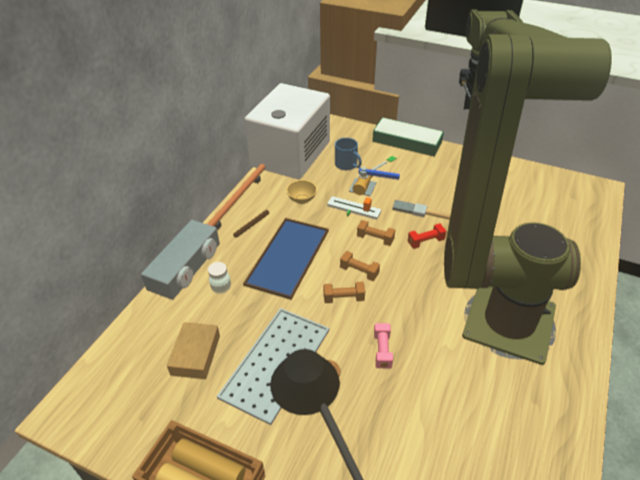

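Top picture: three brown weights at (257,290), (303,290) and (365,286). The look-alikes are pink (206,358) and red (388,349), and the two cylinders in the crate at far left (10,265) are something else. The suction tray is at (151,264) and the clean tray at (288,205). The damper grip is at (405,257) with its mark at (389,239). The valve axis is at (455,230), the lever tip at (467,278) and the index tip at (510,253).

```bash
cat > h.py <<'E'
from bench import manip
import cv2,numpy as np
np.set_printoptions(precision=4,suppress=True)
def cloud(s):
    h,w=s["z_map"].shape; u,v=np.meshgrid(np.arange(w),np.arange(h)); d=s["z_map"]
    p=np.stack([(u-s["cx"])/s["fx"]*d,-(v-s["cy"])/s["fy"]*d,-d],-1)
    T=s["world_from_camera"]; P=p@T[:3,:3].T+T[:3,3]; P[d==0]=np.nan
    return P
def at_z(s,u,v,z):
    T=s["world_from_camera"]; r=T[:3,:3]@np.array([(u-s["cx"])/s["fx"],-(v-s["cy"])/s["fy"],-1]); o=T[:3,3]
    return o+r*(z-o[2])/r[2]
def rect(xy):
    (c,(w,h),a)=cv2.minAreaRect((xy*1000).astype(np.float32))
    if w<h: w,h,a=h,w,a+90
    a=(a+90)%180-90
    return np.array(c)/1000,w,h,a   # a = angle of long axis in world xy (deg)
def mask_color(im,kind):
    hsv=cv2.cvtColor(im,cv2.COLOR_RGB2HSV); H,S,V=[hsv[...,i].astype(int) for i in range(3)]
    return {"orange":(H>=3)&(H<=16)&(S>200)&(V>150),"green":(H>45)&(H<75)&(S>150)&(V>80),"blue":(H>105)&(H<125)&(S>170)&(V>90)}[kind]
def show(name,img,box=None,sc=1):
    if box: l,t,r,b=box; img=img[t:b,l:r]
    cv2.imwrite(f"pics/{name}.png",cv2.resize(img[:,:,::-1],None,fx=sc,fy=sc,interpolation=cv2.INTER_CUBIC))
def weights(cam,s):
    P=cloud(s); out=[]
    for o in manip.outline_of(cam,"weight1_mid"):
        m=o["pixels"]; hsv=cv2.cvtColor(s["image"],cv2.COLOR_RGB2HSV)
        q=P[m]; q=q[np.isfinite(q[:,0])]
        if len(q)<20: continue
        zt=np.percentile(q[:,2],97); t=q[(q[:,2]>zt-0.01)&(q[:,2]<zt+.01)]
        c,w,h,a=rect(t[:,:2]); mc=np.median(s["image"][m],0)
        out.append((c,a)); print(cam,"conf %.2f"%o["conf"],o["rect"],"c",c,"L %.0f W %.0f ang %.1f ztop %.4f"%(w,h,a,zt),"rgb",mc)
    return out
E
python3 - <<'E'
from h import *
s=manip.snapshot("top"); weights("top",s)
s2=manip.snapshot("side"); weights("side",s2)
for n in("suction_tray_floor","clean_tray_floor","damper","valve","mug","bowl","jar","spool","sample_box","brush","rod","index_tip","mark_line"):
    for cam,ss in(("top",s),("side",s2)):
        P=cloud(ss)
        for o in manip.outline_of(cam,n)[:2]:
            q=P[o["pixels"]]; q=q[np.isfinite(q[:,0])]
            if len(q)<5: continue
            c,w,h,a=rect(q[:,:2]); print(n,cam,"%.2f"%o["conf"],o["rect"],c,"%.0f %.0f %.1f"%(w,h,a),np.percentile(q[:,2],[3,97]))
show("crop1",s["image"],(220,240,420,380),4)
show("crop2",s["image"],(370,180,540,300),4)
for k in("orange","green","blue"):
    m=mask_color(s["image"],k).astype(np.uint8); n,l,st,ce=cv2.connectedComponentsWithStats(m)
    P=cloud(s)
    for i in range(1,n):
        if st[i,4]>5: q=P[l==i]; print(k,st[i],ce[i].round(1),np.nanmedian(q,0))
E
```

```text
top conf 0.93 [288.7, 267.9, 24.7, 45.4] c [ 0.4271 -0.0073] L 110 W 39 ang -5.4 ztop 0.0431 rgb [93. 55. 23.]
top conf 0.70 [179.9, 338.6, 55.7, 38.1] c [0.2755 0.2191] L 111 W 40 ang -66.9 ztop 0.0429 rgb [139.  63.  75.]
top conf 0.63 [90.0, 235.5, 120.4, 60.1] c [0.5019 0.3605] L 293 W 148 ang 87.2 ztop 0.0136 rgb [86. 93. 99.]
top conf 0.60 [367.0, 325.2, 47.1, 42.9] c [ 0.2887 -0.2026] L 110 W 39 ang 45.8 ztop 0.0428 rgb [118.   7.   4.]
side conf 0.91 [409.8, 223.2, 38.9, 25.5] c [ 0.286  -0.2027] L 117 W 44 ang 46.2 ztop 0.0441 rgb [174.  57.  40.]
side conf 0.90 [375.7, 322.7, 18.8, 43.7] c [0.2722 0.2191] L 113 W 38 ang -68.0 ztop 0.0439 rgb [232. 144. 148.]
side conf 0.74 [341.6, 250.9, 42.5, 27.5] c [ 0.4233 -0.0079] L 111 W 46 ang -6.8 ztop 0.0436 rgb [157. 115.  66.]
suction_tray_floor top 0.84 [89.0, 233.2, 124.8, 65.7] [0.5024 0.3636] 301 149 87.1 [0.0011 0.0136]
suction_tray_floor top 0.32 [451.4, 218.0, 18.5, 62.0] [ 0.5066 -0.3741] 132 27 13.3 [0.0639 0.0806]
suction_tray_floor side 0.96 [219.4, 307.3, 110.0, 114.8] [0.443  0.3934] 354 262 86.9 [0.0017 0.0143]
suct
[... 2415 characters left out ...]
0.77 [232.0, 208.5, 38.0, 31.5] [ 0.8055 -0.0492] 145 38 72.0 [-0.      0.0224]
index_tip top 0.79 [445.2, 226.3, 70.0, 36.1] [ 0.5312 -0.4263] 165 31 68.2 [-0.0013  0.0573]
index_tip top 0.63 [371.9, 147.0, 37.0, 41.1] [ 0.7194 -0.2208] 110 97 22.1 [0.0029 0.0471]
index_tip side 0.55 [373.5, 156.2, 24.8, 10.7] [ 0.5142 -0.4957] 150 54 -80.6 [-0.0016  0.0596]
orange [402 255   9   5  37] [405.8 256.9] [ 0.4956 -0.2482  0.0546]
green [386 237   8   2  10] [389.9 237.8] [ 0.5464 -0.2203  0.0139]
green [503 247  14  12  98] [509.4 252.3] [ 0.5012 -0.4875  0.0537]
blue [454 223   5   4  13] [455.5 224.1] [ 0.5666 -0.3599  0.0753]
blue [456 233  15  47 231] [463.  255.5] [ 0.4948 -0.3733  0.0759]
```

```bash
cat >> h.py <<'E'
def wfind(s,bands=((0.012,0.06),)):
    """brown things 110x40 by height components"""
    P=cloud(s); out=[]
    reg=(P[...,0]>0.2)&(P[...,0]<0.85)&(P[...,1]>-0.35)&(P[...,1]<0.6)
    im=s["image"].astype(int)
    for lo,hi in bands:
        m=((P[...,2]>lo)&(P[...,2]<hi)&reg).astype(np.uint8)
        n,l,st,ce=cv2.connectedComponentsWithStats(m,connectivity=4)
        for i in range(1,n):
            if st[i,4]<120: continue
            q=P[l==i]; t=q[q[:,2]>np.percentile(q[:,2],95)-0.012]
            c,w,h,a=rect(t[:,:2])
            print("comp",st[i][:4],"c",c,"%.0fx%.0f ang %.1f"%(w,h,a),"ztop %.3f"%np.percentile(q[:,2],97),"rgb",np.median(im[l==i],0))
E
python3 - <<'E'
from h import *
s=manip.snapshot("top"); wfind(s)
P=cloud(s)
# lever
m=mask_color(s["image"],"blue"); m[:215]=0; m[290:]=0;m[:,:445]=0;m[:,480:]=0
q=P[m&(P[...,2]>.07)]; print("lever",rect(q[:,:2]))
# track
m=(P[...,2]>.008)&(P[...,2]<.02)&(P[...,1]<-.2)&(P[...,1]>-.28)&(P[...,0]>.42)&(P[...,0]<.63)
print("track",rect(P[m][:,:2]))
m=(P[...,2]>.045)&(P[...,2]<.062)&(P[...,1]<-.2)&(P[...,1]>-.28)&(P[...,0]>.42)&(P[...,0]<.63)
print("grip",rect(P[m][:,:2]),P[m].mean(0))
m=mask_color(s["image"],"green"); g=np.argwhere(m)
for v,u in g:
    if u<400: print(u,v,P[v,u])
E
```

```text
comp [421 111  23  40] c [ 0.7978 -0.3142] 95x33 ang 26.1 ztop 0.059 rgb [42. 39. 36.]
comp [171 114 101  14] c [0.841  0.1812] 237x17 ang -89.9 ztop 0.059 rgb [35. 32. 30.]
comp [288 128  59  20] c [ 0.8014 -0.0487] 147x19 ang 74.8 ztop 0.022 rgb [32. 18.  8.]
comp [202 147  24  23] c [0.7446 0.1972] 54x30 ang -56.1 ztop 0.055 rgb [83. 86. 76.]
comp [370 147  42  40] c [ 0.7138 -0.2237] 98x97 ang -45.0 ztop 0.048 rgb [85. 63. 24.]
comp [ 90 157  66  54] c [0.6916 0.4211] 132x92 ang -72.5 ztop 0.050 rgb [86. 62. 30.]
comp [386 205  27  71] c [ 0.4966 -0.2482] 28x20 ang -85.5 ztop 0.055 rgb [117. 123. 127.]
comp [429 225  21  19] c [ 0.5523 -0.3313] 39x37 ang 2.8 ztop 0.053 rgb [101.  68.  17.]
comp [356 263  19  47] c [ 0.4321 -0.1525] 107x40 ang -0.7 ztop 0.043 rgb [91. 54. 21.]
comp [238 266  38  48] c [0.4293 0.1013] 110x40 ang 28.6 ztop 0.043 rgb [90. 51. 20.]
comp [293 266  21  48] c [ 0.4271 -0.0072] 109x39 ang -5.6 ztop 0.043 rgb [92.5 53.  21. ]
comp [423 286  24  87] c [ 0.3294 -0.3184] 200x42 ang 4.6 ztop 0.023 rgb [84. 69. 61.]
comp [366 326  46  45] c [ 0.2888 -0.2025] 111x39 ang 45.9 ztop 0.043 rgb [119.   7.   4.]
comp [180 341  52  36] c [0.2752 0.2192] 110x40 ang -67.1 ztop 0.043 rgb [144.  62.  78.]
lever (array([ 0.5048, -0.372 ]), 131.1525421142578, 12.21712589263916, 9.618245124816895)
track (array([ 0.5407, -0.2378]), 169.7340545654297, 60.74539566040039, 1.3260871171951294)
grip (array([ 0.497 , -0.2482]), 27.78254508972168, 19.278705596923828, -85.51521348953247) [ 0.4967 -0.2473  0.0537]
389 237 [ 0.5487 -0.2165  0.0142]
390 237 [ 0.5489 -0.2192  0.0122]
392 237 [ 0.5488 -0.224   0.0123]
386 238 [ 0.5468 -0.2096  0.0115]
387 238 [ 0.5465 -0.2117  0.0137]
388 238 [ 0.5465 -0.2141  0.0133]
389 238 [ 0.546  -0.2161  0.0162]
390 238 [ 0.5463 -0.2189  0.0139]
391 238 [ 0.5463 -0.2213  0.0135]
392 238 [ 0.5456 -0.2231  0.0181]
393 238 [ 0.5464 -0.2264  0.0118]
```

View pics/crop1.png

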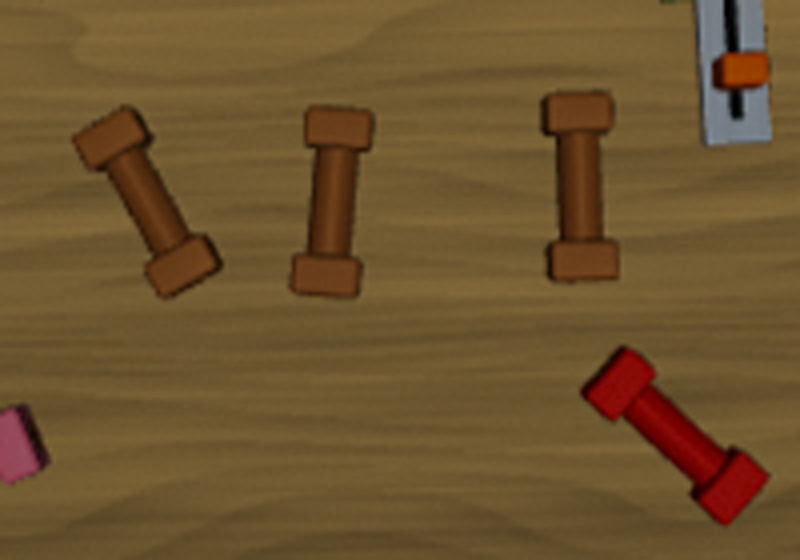

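View pics/crop2.png

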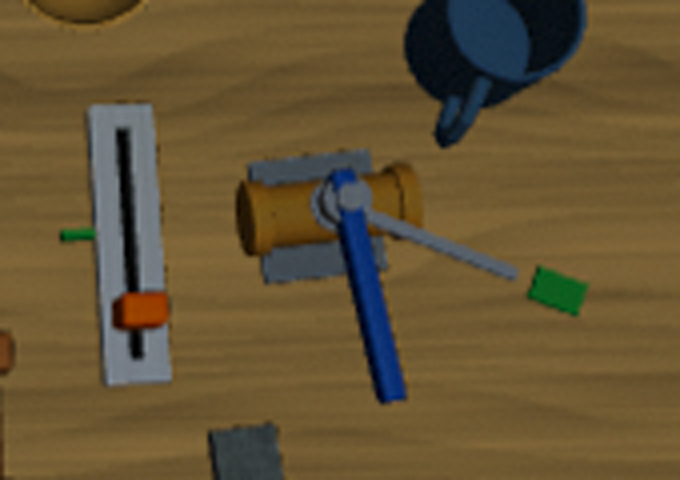

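The crop confirms the choice: three brown dumbbells, with the pink and red ones set apart. I'll take the leftmost one first.

Emit:
{"method": "drive_tool", "body": {"series": [[10, 46, 0, 0, 0, 0, 60], [10, 46, 0, 0, 0, 0, 60], [10, 46, 0, 0, 0, 0, 60], [10, 46, 0, 0, 0, 0, 60], [10, 46, 0, 0, 0, 0, 60]], "squeeze": 25}}

```text
time: 2.15
ee_pos: [0.3303, -0.3548, 0.2257]
orientation: [[0.0, 0.431, -0.903], [-0.0, -0.903, -0.431], [-1.0, 0.0, -0.0]]
ft_force: [1.0, 0.4, 0.8]
width: 0.061
```

Emit:
{"method": "drive_tool", "body": {"series": [[10, 46, 0, 0, 0, 0, 60], [10, 46, 0, 0, 0, 0, 60], [10, 46, 0, 0, 0, 0, 60], [10, 46, 0, 0, 0, 0, 60], [10, 46, 0, 0, 0, 0, 60]]}}

```text
time: 2.65
ee_pos: [0.3803, -0.1247, 0.226]
orientation: [[0.001, 0.431, -0.903], [-0.001, -0.903, -0.431], [-1.0, 0.001, -0.001]]
ft_force: [1.1, 0.4, 0.5]
width: 0.0574
```

Emit:
{"method": "drive_tool", "body": {"series": [[10, 46, 0, 0, 0, 0.01, 60], [10, 46, 0, 0, 0, 0.01, 60], [10, 46, 0, 0, 0, 0.01, 60], [10, 46, 0, 0, 0, 0.01, 60], [10, 46, 0, 0, 0, 0.01, 60]]}}

```text
time: 3.15
ee_pos: [0.4303, 0.1056, 0.2261]
orientation: [[0.002, 0.476, -0.879], [-0.0, -0.879, -0.476], [-1.0, 0.001, -0.001]]
ft_force: [1.4, 0.6, 0.0]
width: 0.057
```

Emit:
{"method": "drive_tool", "body": {"series": [[-1, -4, -40, 0, 0, 0, 60], [0, 0, -46, 0, 0, 0, 60], [0, 0, -46, 0, 0, 0, 60], [0, 0, -46, 0, 0, 0, 60], [0, 0, 0, 0, 0, 0, 60]]}}

```text
time: 3.65
ee_pos: [0.4232, 0.099, 0.0413]
orientation: [[-0.014, 0.476, -0.879], [-0.002, -0.879, -0.476], [-1.0, -0.005, 0.013]]
ft_force: [-0.4, 0.3, 0.3]
width: 0.0572
```

Run:
```python
from h import *
s=manip.snapshot("side"); show("a1",s["image"],(280,180,440,340),4); s=manip.snapshot("top"); show("a2",s["image"],(180,200,400,340),3)
print(manip.read_state()["ee_pos"])
```

```text
[0.4291 0.0995 0.0479]
```

View pics/a1.png

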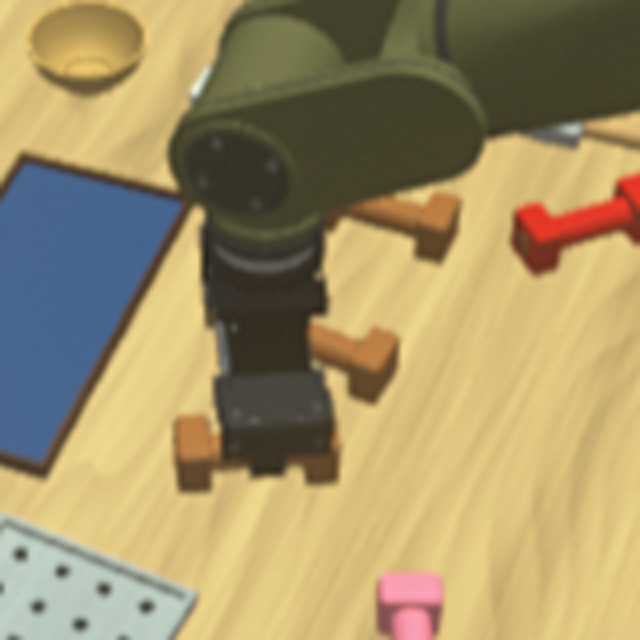

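The gripper straddles the leftmost weight at about crop pixel (265,450), with the jaws across its waist. Next I go down and close.

Emit:
{"method": "drive_tool", "body": {"series": [[0, 2, -17, 0, 0, 0, 60], [0, 0, -16, 0, 0, 0, 60], [0, 0, 0, 0, 0, 0, 60], [0, 0, 0, 0, 0, 0, 0], [0, 0, 0, 0, 0, 0, 0]]}}

```text
time: 4.25
ee_pos: [0.4313, 0.1017, 0.0171]
orientation: [[0.004, 0.476, -0.88], [0.0, -0.88, -0.476], [-1.0, 0.002, -0.004]]
ft_force: [0.1, 0.6, -0.3]
width: 0.0462
```

Emit:
{"method": "drive_tool", "body": {"series": [[0, 0, 0, 0, 0, 0, 0], [0, 0, 0, 0, 0, 0, 0], [0, 0, 0, 0, 0, 0, 0], [0, 0, 0, 0, 0, 0, 0], [0, 0, 0, 0, 0, 0, 0]]}}

```text
time: 4.75
ee_pos: [0.4297, 0.1016, 0.0153]
orientation: [[0.001, 0.476, -0.88], [0.0, -0.88, -0.476], [-1.0, 0.0, -0.001]]
ft_force: [-0.6, -0.2, 5.9]
width: 0.0256
```

Emit:
{"method": "drive_tool", "body": {"series": [[0, 0, 20, 0, 0, 0, 0], [0, 0, 40, 0, 0, 0, 0], [0, 0, 30, 0, 0, 0, 0], [10, 40, 0, 0, 0, -0.07, 0], [10, 42, 0, 0, 0, -0.07, 0]]}}

```text
time: 5.25
ee_pos: [0.4501, 0.1839, 0.1058]
orientation: [[0.003, 0.343, -0.939], [0.001, -0.939, -0.343], [-1.0, 0.0, -0.003]]
ft_force: [0.8, 0.2, -1.8]
width: 0.0252
```

Emit:
{"method": "drive_tool", "body": {"series": [[10, 43, 0, 0, 0, -0.07, 0], [10, 43, 0, 0, 0, -0.07, 0], [9, 43, 0, 0, 0, -0.07, 0], [9, 43, 0, 0, 0, -0.07, 0], [9, 43, 0, 0, 0, -0.07, 0]]}}

```text
time: 5.75
ee_pos: [0.4957, 0.4, 0.1032]
orientation: [[-0.002, 0.003, -1.0], [-0.001, -1.0, -0.003], [-1.0, 0.001, 0.002]]
ft_force: [0.1, -1.1, -1.1]
width: 0.0254
```

Emit:
{"method": "drive_tool", "body": {"series": [[9, 40, 0, 0, 0, -0.06, 0], [0, 0, 0, 0, 0, 0, 0], [0, 0, 0, 0, 0, 0, 0], [0, 0, 0, 0, 0, 0, 0], [0, 0, 0, 0, 0, 0, 0]]}}

```text
time: 6.25
ee_pos: [0.5049, 0.4372, 0.1042]
orientation: [[-0.001, -0.055, -0.998], [-0.001, -0.998, 0.055], [-1.0, 0.001, 0.001]]
ft_force: [-0.0, 0.4, -1.5]
width: 0.0252
```

Emit:
{"method": "drive_tool", "body": {"series": [[1, 3, -35, 0, 0, 0, 0], [0, 0, -30, 0, 0, 0, 0], [0, 0, -12, 0, 0, 0, 0], [0, 0, -5, 0, 0, 0, 0], [0, 0, 0, 0, 0, 0, 0]]}}

```text
time: 6.75
ee_pos: [0.5064, 0.4412, 0.0228]
orientation: [[-0.0, -0.055, -0.999], [-0.0, -0.999, 0.055], [-1.0, 0.0, 0.0]]
ft_force: [0.1, -0.2, -1.3]
width: 0.0259
```

Emit:
{"method": "drive_tool", "body": {"series": [[0, 0, 0, 0, 0, 0, 0], [0, 0, 0, 0, 0, 0, 0], [0, 0, -1, 0, 0, 0, 0], [0, 0, 0, 0, 0, 0, 0], [0, 0, 0, 0, 0, 0, 0]]}}

```text
time: 7.25
ee_pos: [0.5063, 0.4417, 0.0219]
orientation: [[0.0, -0.054, -0.999], [0.0, -0.999, 0.054], [-1.0, -0.0, -0.0]]
ft_force: [-0.7, -0.9, -1.6]
width: 0.0253
```

Emit:
{"method": "drive_tool", "body": {"series": [[0, 0, -1.5, 0, 0, 0, 0], [0, 0, 0, 0, 0, 0, 0], [0, 0, 0, 0, 0, 0, 60], [0, 0, 0, 0, 0, 0, 60], [0, 0, 0, 0, 0, 0, 60]]}}

```text
time: 7.75
ee_pos: [0.5063, 0.4416, 0.0203]
orientation: [[0.0, -0.054, -0.999], [0.0, -0.999, 0.054], [-1.0, -0.0, -0.0]]
ft_force: [-0.4, -0.3, -0.9]
width: 0.0444
```

Emit:
{"method": "drive_tool", "body": {"series": [[0, 0, 10, 0, 0, 0, 60], [0, 0, 40, 0, 0, 0, 60], [0, 0, 40, 0, 0, 0, 60], [-10, -40, 0, 0, 0, 0, 60], [-10, -45, 0, 0, 0, 0, 60]]}}

```text
time: 8.25
ee_pos: [0.4876, 0.3575, 0.1138]
orientation: [[0.005, -0.052, -0.999], [0.003, -0.999, 0.052], [-1.0, -0.003, -0.005]]
ft_force: [0.7, -0.6, -0.5]
width: 0.0572
```

Emit:
{"method": "drive_tool", "body": {"series": [[-8, -46, 0, 0, 0, -0.01, 60], [-8, -46, 0, 0, 0, -0.01, 60], [-8, -46, 0, 0, 0, -0.01, 60], [-8, -46, 0, 0, 0, -0.01, 60], [-8, -46, 0, 0, 0, 0, 60]]}}

```text
time: 8.75
ee_pos: [0.4459, 0.125, 0.1111]
orientation: [[0.002, -0.094, -0.996], [0.0, -0.996, 0.094], [-1.0, -0.0, -0.002]]
ft_force: [1.1, -1.0, -0.2]
width: 0.0571
```

Run:
```python
from h import *
s=manip.snapshot("top"); show("b0",s["image"]); wfind(s)
print(manip.read_state()["ee_pos"])
```

```text
comp [421 111  23  40] c [ 0.7992 -0.3137] 95x33 ang 24.1 ztop 0.059 rgb [46.  42.5 39. ]
comp [171 114 101  14] c [0.8413 0.1811] 237x17 ang -89.9 ztop 0.059 rgb [41. 36. 34.]
comp [288 128  58  20] c [ 0.8017 -0.0481] 146x18 ang 74.4 ztop 0.022 rgb [35. 19.  8.]
comp [202 147  25  23] c [0.7448 0.1971] 54x30 ang -54.5 ztop 0.054 rgb [90.  93.5 82. ]
comp [370 147  42  40] c [ 0.7139 -0.2235] 98x97 ang -46.2 ztop 0.048 rgb [92. 68. 26.]
comp [ 90 157  67  54] c [0.692 0.421] 131x92 ang -72.5 ztop 0.050 rgb [94. 68. 33.]
comp [386 206  27  70] c [ 0.4971 -0.2482] 27x19 ang -84.2 ztop 0.055 rgb [126. 132. 138.]
comp [429 225  21  19] c [ 0.5513 -0.3312] 41x37 ang 1.3 ztop 0.052 rgb [109.  74.  20.]
comp [ 99 237  26  48] c [0.5054 0.4417] 110x41 ang -3.5 ztop 0.048 rgb [91. 51. 18.]
comp [356 263  19  47] c [ 0.4322 -0.1524] 107x40 ang -0.7 ztop 0.043 rgb [99. 58. 24.]
comp [293 266  21  48] c [ 0.4274 -0.0073] 110x39 ang -5.5 ztop 0.043 rgb [100.  58.  23.]
comp [422 286  25  87] c [ 0.3293 -0.3185] 200x43 ang 4.7 ztop 0.023 rgb [91. 75. 66.]
comp [366 326  46  45] c [ 0.2887 -0.2025] 111x39 ang 45.9 ztop 0.043 rgb [128.5   8.    5. ]
[0.4447 0.12   0.1104]
```

View pics/b0.png

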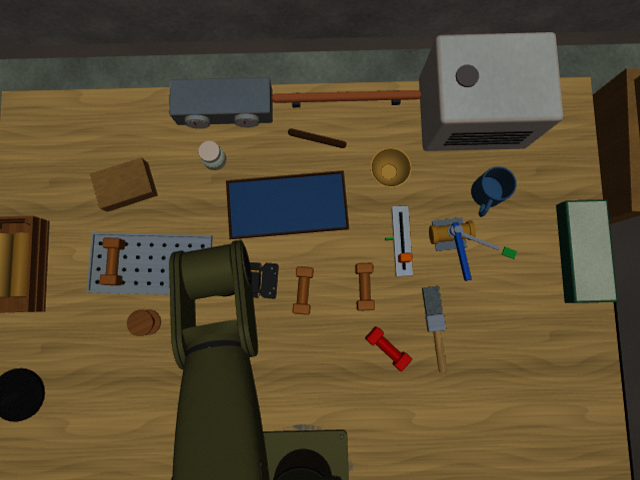

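The first weight sits in the tray at (112,262), exactly where commanded. The others haven't moved. Now weight B at (303,290).

Emit:
{"method": "drive_tool", "body": {"series": [[-6, -43, 0, 0, 0, 0, 60], [-6, -43, 0, 0, 0, 0, 60], [-5.5, -41, -20, 0, 0, 0, 60], [0, 0, -40, 0, 0, 0, 60], [0, 0, -35, 0, 0, 0, 60]]}}

```text
time: 9.3
ee_pos: [0.4297, -0.002, 0.0156]
orientation: [[0.004, -0.097, -0.995], [-0.0, -0.995, 0.097], [-1.0, 0.0, -0.004]]
ft_force: [0.1, -0.6, -0.9]
width: 0.0572
```

Emit:
{"method": "drive_tool", "body": {"series": [[0, 0, 0, 0, 0, 0, 60], [0, 0, 0, 0, 0, 0, 60], [0, 0, 0, 0, 0, 0, 0], [0, 0, 0, 0, 0, 0, 0], [0, 0, 0, 0, 0, 0, 0]]}}

```text
time: 9.8
ee_pos: [0.4295, -0.0005, 0.0163]
orientation: [[0.002, -0.093, -0.996], [-0.001, -0.996, 0.093], [-1.0, 0.001, -0.002]]
ft_force: [-0.8, -1.2, 1.8]
width: 0.0382
```

Emit:
{"method": "drive_tool", "body": {"series": [[0, 0, 0, 0, 0, 0, 0], [0, 0, 0, 0, 0, 0, 0], [0, 0, 0, 0, 0, 0, 0], [0, 0, 0, 0, 0, 0, 0], [0, 0, 0, 0, 0, 0, 0]]}}

```text
time: 10.3
ee_pos: [0.4292, -0.0006, 0.0158]
orientation: [[0.001, -0.094, -0.996], [-0.0, -0.996, 0.094], [-1.0, 0.0, -0.001]]
ft_force: [-1.2, -1.2, 5.8]
width: 0.0253
```

Emit:
{"method": "drive_tool", "body": {"series": [[0, 0, 20, 0, 0, 0, 0], [0, 0, 40, 0, 0, 0, 0], [0, 0, 30, 0, 0, 0, 0], [8, 35, 0, 0, 0, 0, 0], [8, 40, 0, 0, 0, 0.01, 0]]}}

```text
time: 10.8
ee_pos: [0.4454, 0.0748, 0.1061]
orientation: [[0.002, -0.087, -0.996], [0.001, -0.996, 0.087], [-1.0, -0.001, -0.002]]
ft_force: [0.9, 0.1, -3.1]
width: 0.0254
```

Emit:
{"method": "drive_tool", "body": {"series": [[8, 41, 0, 0, 0, 0.01, 0], [8, 41, 0, 0, 0, 0.01, 0], [8, 41, 0, 0, 0, 0.01, 0], [8, 41, 0, 0, 0, 0, 0], [8, 41, 0, 0, 0, 0, 0]]}}

```text
time: 11.3
ee_pos: [0.4839, 0.2812, 0.1038]
orientation: [[-0.002, -0.054, -0.999], [-0.0, -0.999, 0.054], [-1.0, 0.0, 0.002]]
ft_force: [0.7, -0.4, -1.2]
width: 0.0258
```

Emit:
{"method": "drive_tool", "body": {"series": [[8, 41, 0, 0, 0, 0, 0], [8, 40, 0, 0, 0, 0, 0], [0, 0, 0, 0, 0, 0, 0], [0, 0, 0, 0, 0, 0, 0], [0, 0, 0, 0, 0, 0, 0]]}}

```text
time: 11.8
ee_pos: [0.4999, 0.3594, 0.104]
orientation: [[-0.002, -0.055, -0.999], [-0.001, -0.999, 0.055], [-1.0, 0.001, 0.002]]
ft_force: [-0.2, 0.6, -1.2]
width: 0.0256
```

Emit:
{"method": "drive_tool", "body": {"series": [[4, 0, -35, 0, 0, 0, 0], [0, 0, -30, 0, 0, 0, 0], [0, 0, -13, 0, 0, 0, 0], [0, 0, -4, 0, 0, 0, 0], [0, 0, 0, 0, 0, 0, 0]]}}

```text
time: 12.3
ee_pos: [0.5049, 0.36, 0.0234]
orientation: [[-0.0, -0.055, -0.998], [-0.0, -0.998, 0.055], [-1.0, 0.0, 0.0]]
ft_force: [0.2, 0.5, -1.3]
width: 0.0252
```

Emit:
{"method": "drive_tool", "body": {"series": [[0, 0, -1, 0, 0, 0, 0], [0, 0, 0, 0, 0, 0, 0], [0, 0, 0, 0, 0, 0, 60], [0, 0, 0, 0, 0, 0, 60], [0, 0, 0, 0, 0, 0, 60]]}}

```text
time: 12.8
ee_pos: [0.5052, 0.3609, 0.0229]
orientation: [[0.001, -0.054, -0.999], [0.001, -0.999, 0.054], [-1.0, -0.001, -0.001]]
ft_force: [0.0, -0.8, -0.4]
width: 0.0442
```

Emit:
{"method": "drive_tool", "body": {"series": [[0, 0, 10, 0, 0, 0, 60], [0, 0, 40, 0, 0, 0, 60], [0, 0, 40, 0, 0, 0, 60], [-7, -40, 0, 0, 0, 0, 60], [-7, -45, 0, 0, 0, 0.01, 60]]}}

```text
time: 13.3
ee_pos: [0.4923, 0.2763, 0.1157]
orientation: [[0.005, -0.041, -0.999], [0.002, -0.999, 0.041], [-1.0, -0.003, -0.005]]
ft_force: [1.4, -1.5, 0.0]
width: 0.057
```

Emit:
{"method": "drive_tool", "body": {"series": [[-7, -45, 0, 0, 0, 0.01, 60], [-7, -45, 0, 0, 0, 0.01, 60], [-7, -45, 0, 0, 0, 0.01, 60], [-7, -45, 0, 0, 0, 0, 60], [-7, -45, 0, 0, 0, 0, 60]]}}

```text
time: 13.8
ee_pos: [0.4555, 0.049, 0.1132]
orientation: [[0.002, -0.014, -1.0], [-0.0, -1.0, 0.014], [-1.0, 0.0, -0.002]]
ft_force: [0.5, -0.9, 0.3]
width: 0.0573
```

Run:
```python
from h import *
s=manip.snapshot("top"); show("c0",s["image"]); wfind(s)
print(manip.read_state()["ee_pos"])
```

```text
comp [421 110  23  41] c [ 0.7985 -0.3134] 96x35 ang 25.7 ztop 0.059 rgb [46.5 43.  40. ]
comp [171 113 101  15] c [0.8412 0.181 ] 238x17 ang 89.9 ztop 0.059 rgb [39. 35. 33.]
comp [288 128  59  20] c [ 0.8017 -0.049 ] 148x18 ang 74.5 ztop 0.022 rgb [35. 19.  8.]
comp [202 147  25  23] c [0.7446 0.1972] 54x29 ang -55.6 ztop 0.055 rgb [90.5 93.  81. ]
comp [370 147  42  40] c [ 0.7138 -0.2238] 98x97 ang -43.7 ztop 0.048 rgb [92. 68. 26.]
comp [ 90 157  67  54] c [0.6921 0.4205] 131x93 ang -73.7 ztop 0.050 rgb [93. 68. 33.]
comp [392 206  21  70] c [ 0.4969 -0.248 ] 28x20 ang -85.2 ztop 0.056 rgb [126. 133. 138.]
comp [429 225  20  19] c [ 0.5518 -0.3318] 41x37 ang 3.7 ztop 0.052 rgb [109.  73.  19.]
comp [ 99 237  26  48] c [0.5053 0.4415] 110x42 ang -4.5 ztop 0.048 rgb [90. 50. 18.]
comp [134 237  25  48] c [0.5038 0.3623] 110x42 ang -3.4 ztop 0.048 rgb [92. 53. 19.]
comp [356 263  19  47] c [ 0.4323 -0.1529] 108x40 ang -0.2 ztop 0.043 rgb [99. 58. 23.]
comp [423 286  24  87] c [ 0.3294 -0.3187] 200x42 ang 4.7 ztop 0.023 rgb [90. 74. 66.]
comp [366 326  46  45] c [ 0.2887 -0.2018] 111x40 ang 45.8 ztop 0.043 rgb [128.   8.   5.]
comp [180 349  40  28] c [0.2712 0.2316] 86x40 ang -65.0 ztop 0.043 rgb [152.  66.  83.]
[0.4547 0.0439 0.1129]
```

View pics/c0.png

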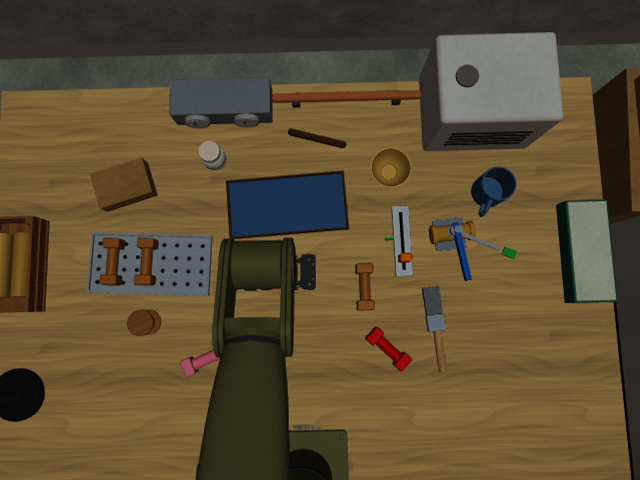

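Two weights are now flat in the tray, at (112,262) and (146,262). Next is weight C at (365,286).

Emit:
{"method": "drive_tool", "body": {"series": [[-4, -39, 0, 0, 0, 0, 60], [-5, -40, 0, 0, 0, 0, 60], [-5, -40, 0, 0, 0, 0, 60], [-5, -40, 0, 0, 0, 0, 60], [-4, -38, 0, 0, 0, 0, 60]]}}

```text
time: 14.35
ee_pos: [0.4326, -0.1482, 0.1133]
orientation: [[0.002, -0.014, -1.0], [-0.001, -1.0, 0.014], [-1.0, 0.001, -0.002]]
ft_force: [0.2, 0.8, -0.9]
width: 0.0571
```

Emit:
{"method": "drive_tool", "body": {"series": [[0, 0, 0, 0, 0, 0, 60], [0, 0, -40, 0, 0, 0, 60], [0, 0, -40, 0, 0, 0, 60], [0, 0, 0, 0, 0, 0, 60], [0, 0, 0, 0, 0, 0, 60]]}}

```text
time: 14.85
ee_pos: [0.4326, -0.1457, 0.0324]
orientation: [[-0.001, -0.013, -1.0], [0.001, -1.0, 0.013], [-1.0, -0.001, 0.001]]
ft_force: [0.3, -0.3, 0.8]
width: 0.0571
```

Emit:
{"method": "drive_tool", "body": {"series": [[0, -7, -16, 0, 0, 0, 60], [0, 0, 0, 0, 0, 0, 60], [0, 0, 0, 0, 0, 0, 0], [0, 0, 0, 0, 0, 0, 0], [0, 0, 0, 0, 0, 0, 0]]}}

```text
time: 15.35
ee_pos: [0.4335, -0.1536, 0.0174]
orientation: [[0.002, -0.014, -1.0], [-0.001, -1.0, 0.014], [-1.0, 0.001, -0.002]]
ft_force: [-0.2, -0.2, 0.1]
width: 0.0386
```

Emit:
{"method": "drive_tool", "body": {"series": [[0, 0, 0, 0, 0, 0, 0], [0, 0, 0, 0, 0, 0, 0], [0, 0, 0, 0, 0, 0, 0], [0, 0, 0, 0, 0, 0, 0], [0, 0, 0, 0, 0, 0, 0]]}}

```text
time: 15.85
ee_pos: [0.433, -0.1536, 0.0166]
orientation: [[0.0, -0.014, -1.0], [-0.0, -1.0, 0.014], [-1.0, 0.0, -0.0]]
ft_force: [-1.5, 1.2, 5.2]
width: 0.0256
```

Emit:
{"method": "drive_tool", "body": {"series": [[0, 0, 20, 0, 0, 0, 0], [0, 0, 40, 0, 0, 0, 0], [0, 0, 30, 0, 0, 0, 0], [6, 40, 0, 0, 0, 0, 0], [7, 44, 0, 0, 0, -0.01, 0]]}}

```text
time: 16.35
ee_pos: [0.4464, -0.0696, 0.1072]
orientation: [[0.003, -0.028, -1.0], [-0.001, -1.0, 0.028], [-1.0, 0.001, -0.003]]
ft_force: [0.2, 0.7, -1.5]
width: 0.0252
```

Emit:
{"method": "drive_tool", "body": {"series": [[7, 44, 0, 0, 0, -0.01, 0], [7, 44, 0, 0, 0, -0.01, 0], [7, 44, 0, 0, 0, -0.01, 0], [7, 44, 0, 0, 0, 0, 0], [7, 44, 0, 0, 0, 0, 0]]}}

```text
time: 16.85
ee_pos: [0.48, 0.1523, 0.1052]
orientation: [[-0.001, -0.054, -0.999], [-0.0, -0.999, 0.054], [-1.0, 0.0, 0.001]]
ft_force: [-0.2, -0.5, -1.5]
width: 0.0252
```

Emit:
{"method": "drive_tool", "body": {"series": [[7, 44, 0, 0, 0, 0, 0], [6, 44, 0, 0, 0, 0, 0], [5, 43, 0, 0, 0, 0, 0], [0, 0, 0, 0, 0, 0, 0], [0, 0, 0, 0, 0, 0, 0]]}}

```text
time: 17.35
ee_pos: [0.4979, 0.282, 0.1049]
orientation: [[-0.002, -0.052, -0.999], [-0.001, -0.999, 0.052], [-1.0, 0.001, 0.002]]
ft_force: [0.2, -0.4, -1.1]
width: 0.0256
```

Emit:
{"method": "drive_tool", "body": {"series": [[0, 0, -35, 0, 0, 0, 0], [0, 0, -30, 0, 0, 0, 0], [0, 0, -13, 0, 0, 0, 0], [0, 0, -4, 0, 0, 0, 0], [0, 0, 0, 0, 0, 0, 0]]}}

```text
time: 17.85
ee_pos: [0.4989, 0.2809, 0.0242]
orientation: [[-0.0, -0.055, -0.998], [-0.0, -0.998, 0.055], [-1.0, 0.0, 0.0]]
ft_force: [0.4, 0.5, -1.5]
width: 0.0256
```

Emit:
{"method": "drive_tool", "body": {"series": [[0, 0, -1, 0, 0, 0, 0], [0, 0, 0, 0, 0, 0, 0], [0, 0, 0, 0, 0, 0, 60], [0, 0, 0, 0, 0, 0, 60], [0, 0, 0, 0, 0, 0, 60]]}}

```text
time: 18.35
ee_pos: [0.4992, 0.2818, 0.0239]
orientation: [[0.001, -0.054, -0.999], [0.001, -0.999, 0.054], [-1.0, -0.001, -0.001]]
ft_force: [0.1, 0.6, 0.1]
width: 0.044
```

Emit:
{"method": "drive_tool", "body": {"series": [[0, 0, 10, 0, 0, 0, 60], [0, 0, 40, 0, 0, 0, 60], [0, 0, 40, 0, 0, 0, 60], [0, -40, 20, 0, 0, 0.1, 50], [0, -45, 20, 0, 0, 0.12, 50]]}}

```text
time: 18.85
ee_pos: [0.4994, 0.1968, 0.1562]
orientation: [[0.003, 0.173, -0.985], [0.001, -0.985, -0.173], [-1.0, -0.0, -0.004]]
ft_force: [-0.3, -0.2, -0.1]
width: 0.0485
```

Emit:
{"method": "drive_tool", "body": {"series": [[0, -45, 0, 0, 0, 0.12, 50], [0, -45, 0, 0, 0, 0.12, 50], [0, -45, 0, 0, 0, 0.12, 50], [0, -45, 0, 0, 0, 0.12, 50], [0, -45, 0, 0, 0, 0.12, 50]]}}

```text
time: 19.35
ee_pos: [0.4987, -0.0302, 0.1544]
orientation: [[0.002, 0.697, -0.717], [-0.0, -0.717, -0.697], [-1.0, 0.001, -0.001]]
ft_force: [0.7, -0.9, 0.0]
width: 0.0477
```

```bash
cat > geo.py <<'E'
from h import *
def geo(s):
    P=cloud(s); im=s["image"]
    reg=(P[...,1]<-.215)&(P[...,1]>-.28)&(P[...,0]>.42)&(P[...,0]<.64)
    T=P[reg&(P[...,2]>.010)&(P[...,2]<.020)&~mask_color(im,"green")]
    print("track",rect(T[:,:2]))
    h=reg&(P[...,2]>.047)&(P[...,2]<.065)
    print("grip rect",rect(P[h][:,:2]),"mean",P[h].mean(0))
    m=mask_color(im,"green"); n,l,st,ce=cv2.connectedComponentsWithStats(m.astype(np.uint8))
    for i in range(1,n):
        if st[i,4]>5: print("green",ce[i],np.nanmedian(P[l==i],0), at_z(s,*ce[i],.014)if ce[i][0]<400 else at_z(s,*ce[i],.053))
    b=mask_color(im,"blue"); q=P[b&(P[...,2]>.068)&(P[...,2]<.085)&(P[...,1]<-.3)&(P[...,0]>.4)&(P[...,0]<.62)]
    if len(q)>30:
        vx,vy,x0,y0=cv2.fitLine(q[:,:2].astype(np.float32),cv2.DIST_HUBER,0,1e-4,1e-4).ravel()
        print("lever rect",rect(q[:,:2]),"line ang",np.degrees(np.arctan2(vy,vx)),"pt",x0,y0)
E
python3 - <<'E'
from geo import *
s=manip.snapshot("top"); show("d0",s["image"]); wfind(s); geo(s)
show("d1",s["image"],(370,180,540,300),4)
show("d2",manip.snapshot("side")["image"],(300,120,460,240),5)
print(manip.read_state()["ee_pos"])
E
```

```text
comp [421 110  23  41] c [ 0.7977 -0.3134] 96x34 ang 26.2 ztop 0.059 rgb [46. 43. 40.]
comp [172 113 101  15] c [0.8415 0.1802] 237x17 ang -89.8 ztop 0.059 rgb [39. 35. 33.]
comp [288 128  59  19] c [ 0.8015 -0.0489] 147x19 ang 74.8 ztop 0.022 rgb [35. 20.  9.]
comp [202 147  24  23] c [0.7442 0.1972] 53x28 ang -55.3 ztop 0.055 rgb [91. 94. 82.]
comp [370 147  42  40] c [ 0.7132 -0.2232] 98x97 ang 69.2 ztop 0.048 rgb [93. 68. 27.]
comp [ 90 157  67  54] c [0.6929 0.4205] 131x94 ang -72.9 ztop 0.050 rgb [94. 68. 33.]
comp [392 205  21  71] c [ 0.4969 -0.2481] 28x20 ang -85.5 ztop 0.055 rgb [126. 133. 138.]
comp [429 225  20  19] c [ 0.5517 -0.3313] 41x37 ang 2.3 ztop 0.052 rgb [109.  74.  19.]
comp [ 99 237  26  48] c [0.5054 0.4428] 110x42 ang -3.5 ztop 0.048 rgb [90. 51. 18.]
comp [134 237  25  48] c [0.5035 0.3615] 110x43 ang -3.5 ztop 0.048 rgb [92. 53. 20.]
comp [168 239  23  47] c [0.4985 0.2826] 109x41 ang -2.7 ztop 0.048 rgb [94. 54. 20.]
comp [423 286  24  87] c [ 0.3296 -0.3188] 200x43 ang 6.7 ztop 0.023 rgb [91. 75. 66.]
comp [366 326  46  45] c [ 0.2883 -0.2023] 111x40 ang 45.9 ztop 0.043 rgb [129.   8.   4.]
comp [180 341  52  36] c [0.2753 0.2191] 111x40 ang -67.2 ztop 0.043 rgb [155.   67.5  85. ]
track (array([ 0.5406, -0.2434]), 169.33013916015625, 48.450870513916016, 1.0688341856002808)
grip rect (array([ 0.4969, -0.2481]), 28.333206176757812, 19.901926040649414, -85.53493165969849) mean [ 0.4969 -0.2475  0.0535]
green [389.2667 237.9333] [ 0.5463 -0.2164  0.0145] [ 0.5465 -0.2171  0.014 ]
green [509.39 252.29] [ 0.5012 -0.4876  0.0533] [ 0.5008 -0.4877  0.053 ]
lever rect (array([ 0.5051, -0.3715]), 132.7556610107422, 12.769969940185547, 9.470270156860352) line ang 9.4175825 pt 0.49809977 -0.3725525
[ 0.4989 -0.0327  0.1543]
```

View pics/d0.png

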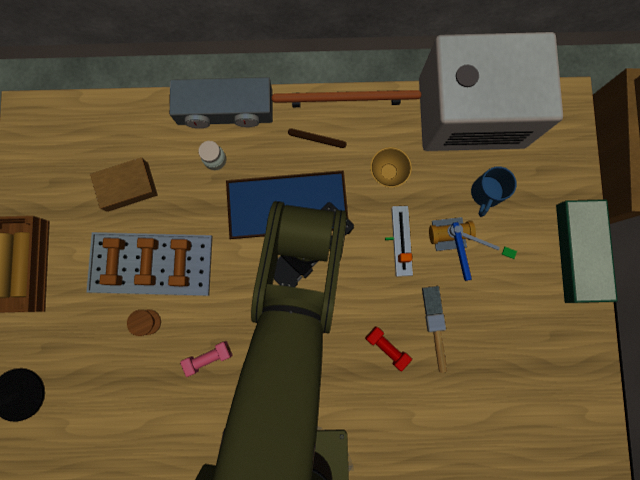

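View pics/d2.png

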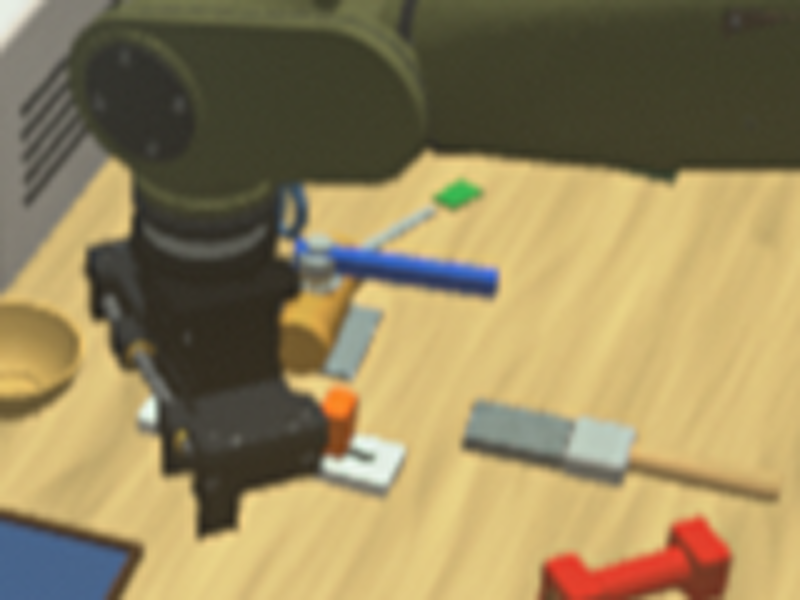

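All three weights are flat in the suction tray at (112,262), (146,262) and (180,262). Next is the damper, gripped along its track: grip at about (0.497, -0.248), with the mark about 51 mm further open.

Emit:
{"method": "drive_tool", "body": {"series": [[0, -36, 0, 0, 0, 0.13, 50], [0, -36, 0, 0, 0, 0.13, 50], [0, -36, 0, 0, 0, 0.13, 50], [0, -36, 0, 0, 0, 0.13, 50], [0, -36, 0, 0, 0, 0.13, 50]]}}

```text
time: 19.95
ee_pos: [0.4991, -0.209, 0.154]
orientation: [[0.001, 0.989, -0.149], [-0.0, -0.149, -0.989], [-1.0, 0.001, -0.0]]
ft_force: [0.6, -0.6, 0.6]
width: 0.0475
```

Emit:
{"method": "drive_tool", "body": {"series": [[-2, -35, 0, 0, 0, 0.13, 50], [0, 0, 0, 0, 0, 0.08, 50], [0, 0, -30, 0, 0, 0, 50], [0, 0, 0, 0, 0, 0, 50], [0, 0, 0, 0, 0, 0, 50]]}}

```text
time: 20.45
ee_pos: [0.4966, -0.2425, 0.123]
orientation: [[-0.001, 0.998, 0.055], [0.001, 0.055, -0.998], [-1.0, -0.001, -0.001]]
ft_force: [0.4, -0.2, -0.0]
width: 0.0474
```

Emit:
{"method": "drive_tool", "body": {"series": [[0, -5, -20, 0, 0, 0, 50], [0, 0, -35, 0, 0, 0, 50], [0, 0, -35, 0, 0, 0, 50], [0, 0, 0, 0, 0, 0, 50], [0, 0, 0, 0, 0, 0, 50]]}}

```text
time: 20.95
ee_pos: [0.4974, -0.2483, 0.0343]
orientation: [[0.0, 0.998, 0.055], [-0.0, 0.055, -0.998], [-1.0, 0.0, 0.0]]
ft_force: [0.2, -0.0, 0.7]
width: 0.0471
```

Emit:
{"method": "drive_tool", "body": {"series": [[0, 0, 0, 0, 0, 0, 0], [0, 0, 0, 0, 0, 0, 0], [0, 0, 0, 0, 0, 0, 0], [0, 0, 0, 0, 0, 0, 0], [0, 0, 0, 0, 0, 0, 0]], "squeeze": 12}}

```text
time: 21.45
ee_pos: [0.4971, -0.2489, 0.0342]
orientation: [[0.001, 0.999, 0.055], [-0.001, 0.055, -0.999], [-1.0, 0.001, 0.001]]
ft_force: [-1.5, -0.7, 4.9]
width: 0.0206
```

Run:
```python
from h import *
s=manip.snapshot("side"); show("e1",s["image"],(300,120,460,240),5)
print(manip.read_state()["ee_pos"],manip.read_state()["width"])
```

```text
[ 0.4972 -0.2489  0.0342] 0.020692810705413928
```

View pics/e1.png

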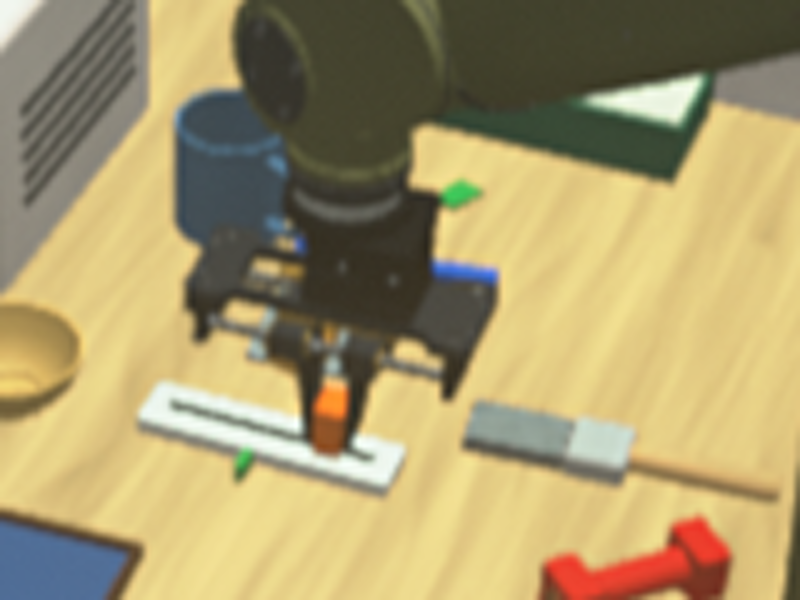

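The jaws hold the orange grip at crop pixel (330,420), with a measured width of 20.6 mm. Next I slide it to the mark at (243,462).

Emit:
{"method": "drive_tool", "body": {"series": [[8, 0.5, 0, 0, 0, 0, 0], [11, 0.7, 0, 0, 0, 0, 0], [12, 0.7, 0, 0, 0, 0, 0], [12, 0.7, 0, 0, 0, 0, 0], [8, 0.4, 0, 0, 0, 0, 0]]}}

```text
time: 22.0
ee_pos: [0.5496, -0.2477, 0.0342]
orientation: [[0.002, 0.998, 0.056], [-0.005, 0.056, -0.998], [-1.0, 0.002, 0.005]]
ft_force: [-1.5, -8.8, 3.9]
width: 0.0201
```

Emit:
{"method": "drive_tool", "body": {"series": [[0, 0, 0, 0, 0, 0, 0], [0, 0, 0, 0, 0, 0, 0], [0, 0, 0, 0, 0, 0, 0], [0, 0, 0, 0, 0, 0, 0], [0, 0, 0, 0, 0, 0, 0]]}}

```text
time: 22.5
ee_pos: [0.5499, -0.2477, 0.0343]
orientation: [[0.004, 0.998, 0.055], [-0.005, 0.055, -0.998], [-1.0, 0.004, 0.005]]
ft_force: [1.2, -7.3, 1.3]
width: 0.0201
```

Run:
```python
from geo import *
s=manip.snapshot("side"); show("f1",s["image"],(300,120,460,240),5)
print(manip.read_state()["ee_pos"],manip.read_state()["width"])
P=cloud(s)
for k in("orange","green"):
    m=mask_color(s["image"],k); n,l,st,ce=cv2.connectedComponentsWithStats(m.astype(np.uint8))
    for i in range(1,n):
        if st[i,4]>5: print(k,ce[i],np.nanmedian(P[l==i],0))
```

```text
[ 0.5498 -0.2477  0.0342] 0.019869571229462365
orange [350.04 196.32] [ 0.5509 -0.244   0.0554]
orange [439.12 229.  ] [ 0.2566 -0.2264  0.0411]
orange [423.3281 234.4688] [ 0.2931 -0.191   0.0355]
green [391.  158.5] [ 0.4991 -0.4905  0.0536]
```

View pics/f1.png

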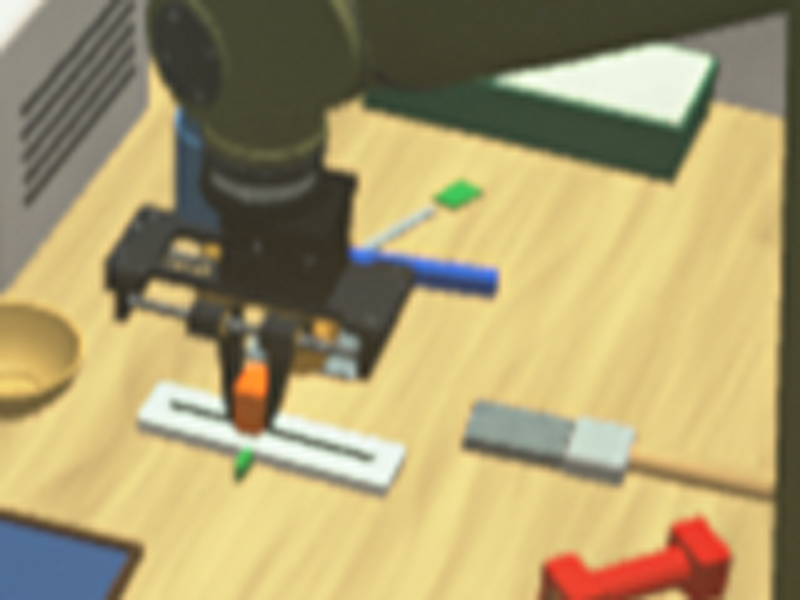

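Emit:
{"method": "drive_tool", "body": {"series": [[-2, -1, 0, 0, 0, 0, 0], [0, 0, 0, 0, 0, 0, 0], [0, 0, 0, 0, 0, 0, 0], [0, 0, 0, 0, 0, 0, 40], [0, 0, 0, 0, 0, 0, 40]]}}

```text
time: 23.05
ee_pos: [0.5449, -0.2453, 0.032]
orientation: [[-0.002, 0.998, 0.055], [0.002, 0.055, -0.998], [-1.0, -0.002, -0.002]]
ft_force: [-0.6, -0.3, -0.9]
width: 0.0315
```

Emit:
{"method": "drive_tool", "body": {"series": [[0, 0, 0, 0, 0, 0, 40], [0, 0, 40, 0, 0, 0, 40], [0, 0, 45, 0, 0, 0, 30], [-40, 0, 40, 0, 0, 0, 30], [-45, 20, 0, 0, 0, 0, 30]]}}

```text
time: 23.55
ee_pos: [0.4686, -0.229, 0.16]
orientation: [[0.009, 0.998, 0.055], [-0.006, 0.055, -0.998], [-1.0, 0.009, 0.006]]
ft_force: [-0.0, 0.4, 1.6]
width: 0.0289
```

Emit:
{"method": "drive_tool", "body": {"series": [[-40, 30, 0, 0, 0, 0, 30], [-40, 30, 0, 0, 0, 0, 30], [0, 0, 0, 0, 0, 0, 30], [0, 0, 0, 0, 0, 0, 30], [0, 0, 0, 0, 0, 0, 30]]}}

```text
time: 24.05
ee_pos: [0.3863, -0.167, 0.1541]
orientation: [[0.001, 0.998, 0.055], [-0.0, 0.055, -0.998], [-1.0, 0.001, 0.0]]
ft_force: [0.0, -0.8, 0.6]
width: 0.0287
```

Run:
```python
from geo import *
s=manip.snapshot("top"); show("g0",s["image"]); geo(s);wfind(s)
show("g1",s["image"],(370,180,540,300),4)
print(manip.read_state()["ee_pos"])
```

```text
track (array([ 0.541 , -0.2421]), 170.10890197753906, 51.17188262939453, 0.9941036105155945)
grip rect (array([ 0.5497, -0.2468]), 27.489683151245117, 19.61273956298828, 89.09229278564453) mean [ 0.5496 -0.247   0.0534]
green [389.3846 237.9231] [ 0.5465 -0.2188  0.0135] [ 0.5465 -0.2174  0.014 ]
green [509.39 252.29] [ 0.5011 -0.4876  0.053 ] [ 0.5008 -0.4877  0.053 ]
lever rect (array([ 0.5046, -0.3711]), 131.56732177734375, 14.037127494812012, 8.0648775100708) line ang 9.441356 pt 0.49699992 -0.3727011
comp [421 111  23  40] c [ 0.7975 -0.3139] 95x32 ang 25.1 ztop 0.058 rgb [46. 42. 39.]
comp [172 113 100  15] c [0.8416 0.1802] 237x17 ang -89.7 ztop 0.059 rgb [41. 37. 35.]
comp [288 128  59  19] c [ 0.8017 -0.0494] 148x18 ang 74.7 ztop 0.021 rgb [35. 19.  9.]
comp [202 147  24  23] c [0.7445 0.1973] 53x29 ang -55.1 ztop 0.054 rgb [88.5 93.  82. ]
comp [370 147  42  40] c [ 0.7138 -0.2235] 97x97 ang 45.1 ztop 0.047 rgb [92. 67. 26.]
comp [ 90 157  67  54] c [0.6922 0.42  ] 131x93 ang -73.0 ztop 0.049 rgb [93. 67. 33.]
comp [392 206  21  70] c [ 0.5497 -0.2468] 27x20 ang 89.1 ztop 0.055 rgb [125. 130. 135.]
comp [429 225  20  19] c [ 0.552 -0.331] 38x38 ang 0.2 ztop 0.052 rgb [108.  73.  18.]
comp [ 99 237  26  48] c [0.5059 0.4424] 111x42 ang -2.8 ztop 0.048 rgb [89. 50. 18.]
comp [134 237  25  48] c [0.5038 0.3614] 111x42 ang -3.9 ztop 0.048 rgb [91. 52. 19.]
comp [161 244  21  51] c [0.4864 0.3014] 111x42 ang 1.4 ztop 0.049 rgb [90.5 53.  20. ]
comp [434 312  13  61] c [ 0.2988 -0.324 ] 138x27 ang -1.5 ztop 0.023 rgb [105.  87.  49.]
comp [180 341  52  36] c [0.2754 0.2188] 111x40 ang -67.1 ztop 0.043 rgb [152.  67.  84.]
[ 0.3866 -0.1672  0.1541]
```

View pics/g0.png

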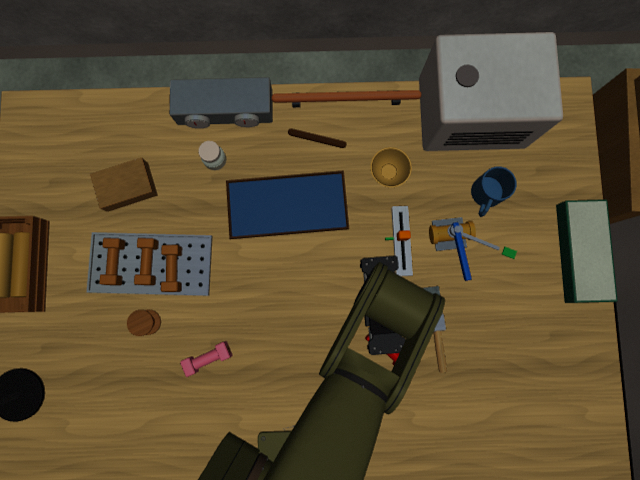

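View pics/g1.png

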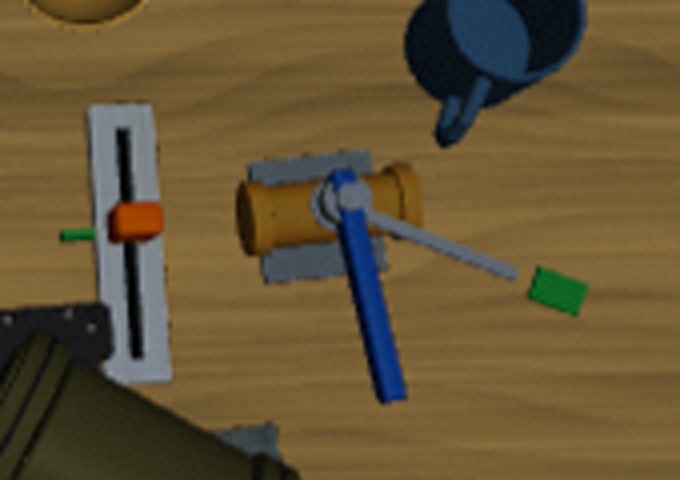

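The damper is about 3 mm past its mark, inside the 6 mm allowed. The third weight was knocked: it is now at (171,267), about 20 mm off and close to the rim. I'll check its tilt.

Run:
```python
from geo import *
s=manip.snapshot("top"); s2=manip.snapshot("side"); 
show("i1",s["image"],(80,225,220,305),5); show("i2",s2["image"],(210,290,350,430),5)
P=cloud(s)
for x0 in np.arange(.425,.55,.01):
    m=(abs(P[...,0]-x0)<.005)&(abs(P[...,1]-.3014)<.02)&(P[...,2]>.02)
    q=P[m]; 
    if len(q): print("%.3f"%x0,np.percentile(q[:,2],80).round(4),q[:,1].mean().round(4))
```

```text
0.435 0.0461 0.2984
0.445 0.0468 0.2996
0.455 0.0446 0.3
0.465 0.0386 0.3001
0.475 0.038 0.3
0.485 0.0389 0.2998
0.495 0.0383 0.2993
0.505 0.0373 0.2998
0.515 0.0435 0.3003
0.525 0.0471 0.2982
0.535 0.0463 0.2989
0.545 0.0432 0.2972
```

View pics/i1.png

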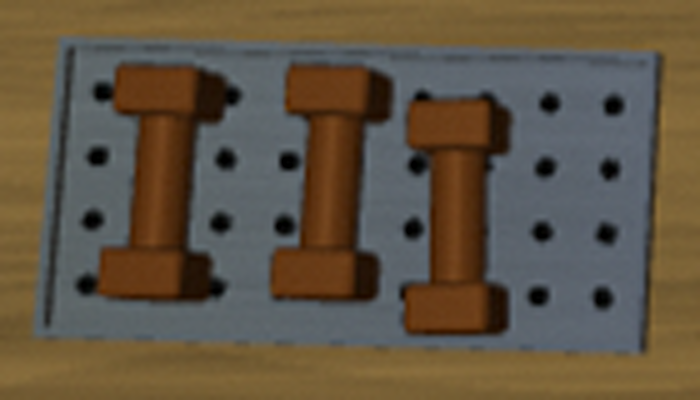

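View pics/i2.png

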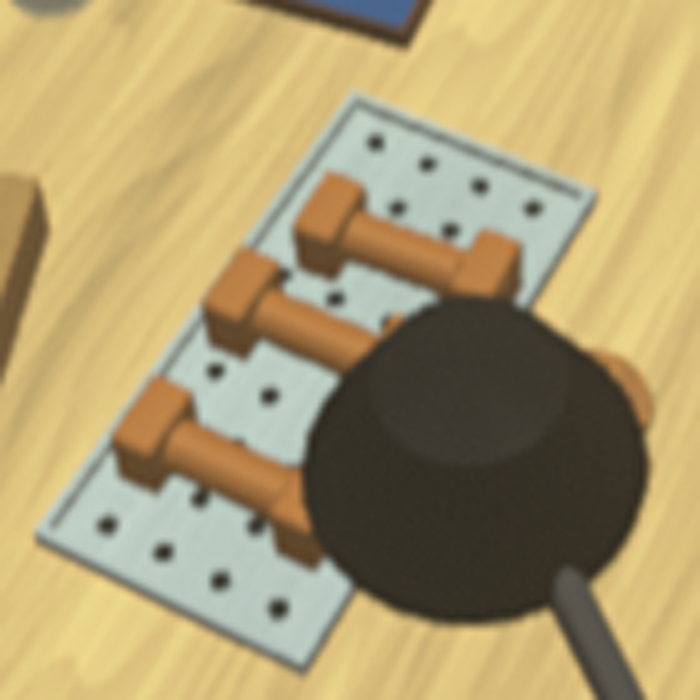

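The knocked weight still lies flat: both ends are at the same height, 13 mm off the tray's centre line, and within limits, so it can stay. I'll trim the damper back by about 3 mm.

Emit:
{"method": "drive_tool", "body": {"series": [[40, -20, 0, 0, 0, -0.03, 45], [41, -20, 0, 0, 0, 0, 45], [41, -20, 0, 0, 0, 0, 45], [41, -20, 0, 0, 0, 0, 45], [0, 0, 0, 0, 0, 0, 45]]}}

```text
time: 24.7
ee_pos: [0.5523, -0.2489, 0.1509]
orientation: [[-0.002, 1.0, 0.025], [0.001, 0.025, -1.0], [-1.0, -0.002, -0.001]]
ft_force: [0.3, -0.5, -0.6]
width: 0.0428
```

Emit:
{"method": "drive_tool", "body": {"series": [[0, 0, -30, 0, 0, 0, 45], [0, 0, 0, 0, 0, 0, 45], [0, 0, 0, 0, 0, 0, 45], [0, 0, 0, 0, 0, 0, 45], [0, 0, 0, 0, 0, 0, 45]]}}

```text
time: 25.2
ee_pos: [0.5489, -0.2468, 0.1253]
orientation: [[0.002, 1.0, 0.025], [-0.001, 0.025, -1.0], [-1.0, 0.002, 0.001]]
ft_force: [0.5, 0.4, 0.6]
width: 0.0429
```

Emit:
{"method": "drive_tool", "body": {"series": [[0, 0, -30, 0, 0, 0, 45], [0, 0, -35, 0, 0, 0, 45], [0, 0, -27, 0, 0, 0, 45], [0, 0, 0, 0, 0, 0, 45], [0, 0, 0, 0, 0, 0, 45]]}}

```text
time: 25.7
ee_pos: [0.5487, -0.2466, 0.0325]
orientation: [[0.001, 1.0, 0.025], [-0.0, 0.025, -1.0], [-1.0, 0.001, 0.0]]
ft_force: [-0.6, -1.0, 0.4]
width: 0.0428
```

Emit:
{"method": "drive_tool", "body": {"series": [[0, 0, 0, 0, 0, 0, 0], [0, 0, 0, 0, 0, 0, 0], [0, 0, 0, 0, 0, 0, 0], [0, 0, 0, 0, 0, 0, 0], [0, 0, 0, 0, 0, 0, 0]]}}

```text
time: 26.2
ee_pos: [0.549, -0.2469, 0.0329]
orientation: [[0.001, 1.0, 0.025], [-0.001, 0.025, -1.0], [-1.0, 0.001, 0.001]]
ft_force: [-1.4, -0.1, 5.9]
width: 0.0199
```

Emit:
{"method": "drive_tool", "body": {"series": [[-1.5, 0, 0, 0, 0, 0, 0], [-1, 0, 0, 0, 0, 0, 0], [0, 0, 0, 0, 0, 0, 0], [0, 0, 0, 0, 0, 0, 0], [0, 0, 0, 0, 0, 0, 0]]}}

```text
time: 26.7
ee_pos: [0.5471, -0.247, 0.0329]
orientation: [[0.003, 1.0, 0.025], [-0.001, 0.025, -1.0], [-1.0, 0.003, 0.001]]
ft_force: [0.2, 0.6, 5.6]
width: 0.0197
```

Emit:
{"method": "drive_tool", "body": {"series": [[0, 0, 0, 0, 0, 0, 40], [0, 0, 0, 0, 0, 0, 40], [0, 0, 0, 0, 0, 0, 40], [0, 0, 35, 0, 0, 0, 40], [0, 0, 45, 0, 0, 0, 40]]}}

```text
time: 27.2
ee_pos: [0.5432, -0.2451, 0.1084]
orientation: [[-0.007, 1.0, 0.025], [0.004, 0.025, -1.0], [-1.0, -0.007, -0.004]]
ft_force: [1.2, -0.4, 0.4]
width: 0.0379
```

Emit:
{"method": "drive_tool", "body": {"series": [[-40, 0, 40, 0, 0, 0, 40], [-45, 0, 0, 0, 0, 0, 40], [-40, 0, 0, 0, 0, 0, 40], [0, 0, 0, 0, 0, 0, 40], [0, 0, 0, 0, 0, 0, 40]]}}

```text
time: 27.7
ee_pos: [0.4248, -0.2464, 0.1466]
orientation: [[0.0, 1.0, 0.024], [0.0, 0.024, -1.0], [-1.0, 0.0, -0.0]]
ft_force: [1.3, -0.1, -0.1]
width: 0.0381
```

Run:
```python
from geo import *
s=manip.snapshot("top"); geo(s)
show("j1",s["image"],(370,180,540,300),4)
print(manip.read_state()["ee_pos"])
```

```text
track (array([ 0.5424, -0.2398]), 171.7542266845703, 47.39047622680664, -4.5339202880859375)
grip rect (array([ 0.5505, -0.2473]), 27.191633224487305, 19.218490600585938, -86.58731985092163) mean [ 0.551  -0.2458  0.054 ]
green [389.    237.875] [ 0.5463 -0.2153  0.0145] [ 0.5466 -0.2165  0.014 ]
green [509.3265 252.2653] [ 0.5012 -0.4874  0.0533] [ 0.5009 -0.4876  0.053 ]
lever rect (array([ 0.5293, -0.3676]), 80.64887237548828, 12.630240440368652, 9.651000022888184) line ang 11.839781 pt 0.52507764 -0.36782432
[ 0.4257 -0.2466  0.1469]
```

View pics/j1.png

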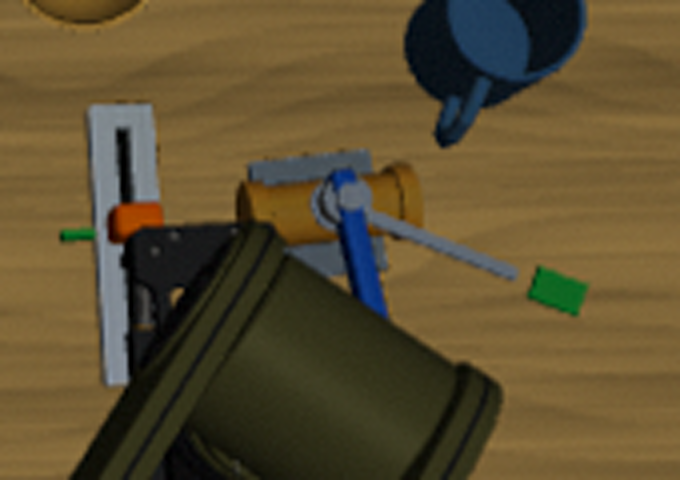

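Emit:
{"method": "drive_tool", "body": {"series": [[5, -13, 0, 0, 0, -0.13, 45], [5, -13, 0, 0, 0, -0.13, 45], [5, -13, 0, 0, 0, -0.13, 45], [5, -13, 0, 0, 0, -0.13, 45], [5, -13, 0, 0, 0, -0.13, 45]]}}

```text
time: 28.25
ee_pos: [0.452, -0.3121, 0.1466]
orientation: [[-0.0, 0.808, -0.589], [0.0, -0.589, -0.808], [-1.0, -0.0, -0.0]]
ft_force: [0.3, -0.3, -0.9]
width: 0.0431
```

Emit:
{"method": "drive_tool", "body": {"series": [[5, -13, 0, 0, 0, -0.13, 45], [5, -13, 0, 0, 0, -0.13, 45], [5, -13, 0, 0, 0, -0.13, 45], [5, -13, 0, 0, 0, -0.13, 45], [0, -13, 0, 0, 0, -0.13, 45]]}}

```text
time: 28.75
ee_pos: [0.4723, -0.3772, 0.1464]
orientation: [[0.0, 0.288, -0.958], [0.0, -0.958, -0.288], [-1.0, -0.0, -0.0]]
ft_force: [0.6, 0.7, -0.2]
width: 0.0428
```

Emit:
{"method": "drive_tool", "body": {"series": [[0, 0, 0, 0, 0, -0.13, 45], [0, 0, 0, 0, 0, 0, 45], [0, 0, 0, 0, 0, 0, 45], [0, 0, 0, 0, 0, 0, 45], [0, 0, 0, 0, 0, 0, 45]]}}

```text
time: 29.25
ee_pos: [0.4707, -0.3762, 0.1468]
orientation: [[-0.0, 0.167, -0.986], [0.0, -0.986, -0.167], [-1.0, -0.0, 0.0]]
ft_force: [-0.4, -0.1, -0.9]
width: 0.0429
```

Run:
```python
from geo import *
s=manip.snapshot("top"); geo(s);wfind(s)
show("k1",s["image"])
s2=manip.snapshot("side");show("k2",s2["image"],(300,120,460,240),5)
print(manip.read_state()["ee_pos"])
```

```text
track (array([ 0.5409, -0.2422]), 170.22390747070312, 50.83491897583008, 1.05038583278656)
grip rect (array([ 0.5496, -0.247 ]), 27.97524070739746, 19.378406524658203, 88.23799896240234) mean [ 0.5494 -0.2469  0.0533]
green [389.2857 238.    ] [ 0.5464 -0.2177  0.0134] [ 0.5463 -0.2171  0.014 ]
lever rect (array([ 0.5441, -0.365 ]), 51.167171478271484, 12.282867431640625, 9.620936393737793) line ang 12.340712 pt 0.54016906 -0.36507958
comp [421 111  23  40] c [ 0.798  -0.3134] 94x33 ang 25.0 ztop 0.059 rgb [48. 44. 41.]
comp [172 113 101  15] c [0.8411 0.1806] 238x17 ang -89.8 ztop 0.059 rgb [42. 37. 35.]
comp [288 128  59  19] c [ 0.8007 -0.0487] 148x20 ang 74.5 ztop 0.022 rgb [37. 20.  9.]
comp [202 147  24  23] c [0.7448 0.1972] 54x30 ang -55.2 ztop 0.054 rgb [93.  97.  84.5]
comp [370 147  42  40] c [ 0.7142 -0.2234] 98x98 ang 16.7 ztop 0.047 rgb [96.  71.  27.5]
comp [ 90 157  67  54] c [0.692  0.4207] 131x92 ang -73.0 ztop 0.049 rgb [97. 70. 35.]
comp [392 205  21  71] c [ 0.549  -0.2469] 28x21 ang 88.2 ztop 0.055 rgb [130. 137. 142.]
comp [429 225  20  19] c [ 0.5511 -0.3307] 41x37 ang 1.4 ztop 0.052 rgb [113.  76.  20.]
comp [ 99 237  26  48] c [0.5054 0.4412] 110x41 ang -3.4 ztop 0.048 rgb [93. 53. 19.]
comp [134 237  25  48] c [0.5035 0.3615] 110x41 ang -3.7 ztop 0.048 rgb [95. 54. 20.]
comp [161 244  23  51] c [0.4862 0.3017] 110x41 ang 0.5 ztop 0.048 rgb [95. 56. 21.]
comp [422 286  20  36] c [ 0.389  -0.3129] 80x41 ang 5.0 ztop 0.022 rgb [61. 70. 69.]
comp [366 326  35  35] c [ 0.2993 -0.1921] 82x39 ang 46.8 ztop 0.043 rgb [129.   7.   4.]
comp [180 341  52  36] c [0.2754 0.2188] 111x40 ang -67.2 ztop 0.043 rgb [159.  70.  88.]
[ 0.4706 -0.3763  0.1469]
```

View pics/k1.png

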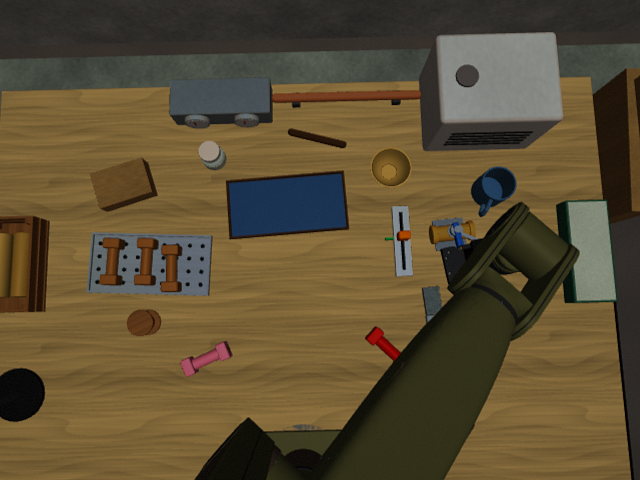

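View pics/k2.png

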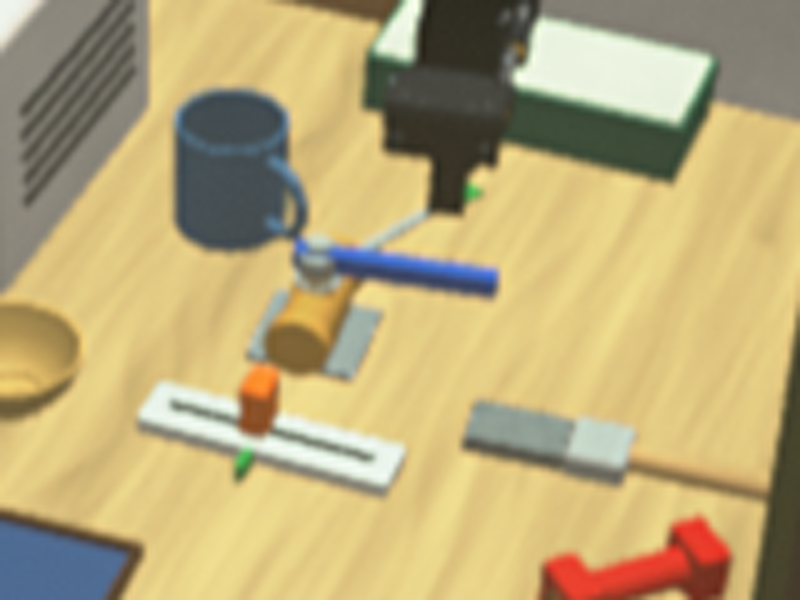

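The damper in both views lies within about 2 mm of the mark: grip at (405,236) and mark at (389,238) in the top view. The side view puts the open gripper above the lever. I'll lower it and grip.

Emit:
{"method": "drive_tool", "body": {"series": [[0, -1, -25, 0, 0, 0, 45], [0, 0, -25, 0, 0, 0, 45], [0, 0, -23, 0, 0, 0, 45], [0, 0, 0, 0, 0, 0, 45], [0, 0, 0, 0, 0, 0, 45]]}}

```text
time: 29.85
ee_pos: [0.4704, -0.3774, 0.074]
orientation: [[-0.0, 0.165, -0.986], [0.0, -0.986, -0.165], [-1.0, -0.0, 0.0]]
ft_force: [-0.7, -0.4, 0.7]
width: 0.0427
```

Emit:
{"method": "drive_tool", "body": {"series": [[0, 0, 0, 0, 0, 0, 0], [0, 0, 0, 0, 0, 0, 0], [0, 0, 0, 0, 0, 0, 0], [0, 0, 0, 0, 0, 0, 0], [0, 0, 0, 0, 0, 0, 0]], "squeeze": 10}}

```text
time: 30.35
ee_pos: [0.4708, -0.3779, 0.0746]
orientation: [[0.001, 0.165, -0.986], [-0.001, -0.986, -0.165], [-1.0, 0.001, -0.001]]
ft_force: [0.1, -0.9, 1.7]
width: 0.0133
```

Run:
```python
from geo import *
s2=manip.snapshot("side");show("l2",s2["image"],(300,120,460,240),5)
print(manip.read_state()["ee_pos"])
```

```text
[ 0.4708 -0.3779  0.0746]
```

View pics/l2.png

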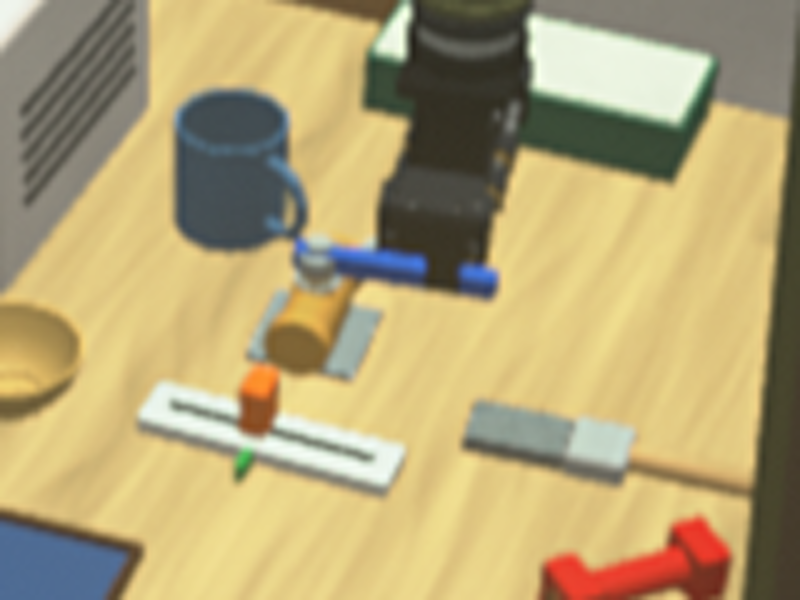

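```bash
python3 -c "
import numpy as np
a0=np.radians(-170.4);a1=np.radians(-113.4);a=np.linspace(a0,a1,11);p=85*np.c_[np.cos(a),np.sin(a)];print(np.diff(p,axis=0).round(1).tolist(),(a1-a0)/10, p[-1]+[554.6,-363.5])"
```

```text
[[1.8, -8.3], [2.6, -8.0], [3.4, -7.7], [4.2, -7.4], [4.9, -6.9], [5.5, -6.4], [6.1, -5.8], [6.7, -5.2], [7.2, -4.5], [7.6, -3.7]] 0.09948376736367678 [ 520.8424293  -441.50914318]
```

Emit:
{"method": "drive_tool", "body": {"series": [[1.8, -8.3, 0, 0, 0, 0.1, 0], [2.6, -8.0, 0, 0, 0, 0.1, 0], [3.4, -7.7, 0, 0, 0, 0.1, 0], [4.2, -7.4, 0, 0, 0, 0.1, 0], [4.9, -6.9, 0, 0, 0, 0.1, 0]]}}

```text
time: 30.9
ee_pos: [0.4876, -0.4164, 0.0746]
orientation: [[0.0, 0.621, -0.784], [-0.0, -0.784, -0.621], [-1.0, 0.0, 0.0]]
ft_force: [-0.8, 0.3, 3.0]
width: 0.0141
```

Emit:
{"method": "drive_tool", "body": {"series": [[5.5, -6.4, 0, 0, 0, 0.1, 0], [6.1, -5.8, 0, 0, 0, 0.1, 0], [6.7, -5.2, 0, 0, 0, 0.1, 0], [7.2, -4.5, 0, 0, 0, 0.1, 0], [7.6, -3.7, 0, 0, 0, 0.1, 0]]}}

```text
time: 31.4
ee_pos: [0.5206, -0.4416, 0.0746]
orientation: [[-0.001, 0.921, -0.39], [0.0, -0.39, -0.921], [-1.0, -0.001, 0.0]]
ft_force: [-2.4, 1.8, 4.7]
width: 0.0139
```

Emit:
{"method": "drive_tool", "body": {"series": [[0, 0, 0, 0, 0, 0, 0], [0, 0, 0, 0, 0, 0, 0], [0, 0, 0, 0, 0, 0, 0], [0, 0, 0, 0, 0, 0, 0], [0, 0, 0, 0, 0, 0, 0]]}}

```text
time: 31.9
ee_pos: [0.5206, -0.4416, 0.0746]
orientation: [[0.001, 0.919, -0.395], [-0.001, -0.395, -0.919], [-1.0, 0.001, 0.001]]
ft_force: [-0.7, 0.1, 5.3]
width: 0.0137
```

Run:
```python
from geo import *
s2=manip.snapshot("side");show("m2",s2["image"],(300,120,460,240),5)
s=manip.snapshot("top");show("m1",s["image"],(370,180,540,300),4)
print(manip.read_state()["ee_pos"])
```

```text
[ 0.5206 -0.4416  0.0746]
```

View pics/m2.png

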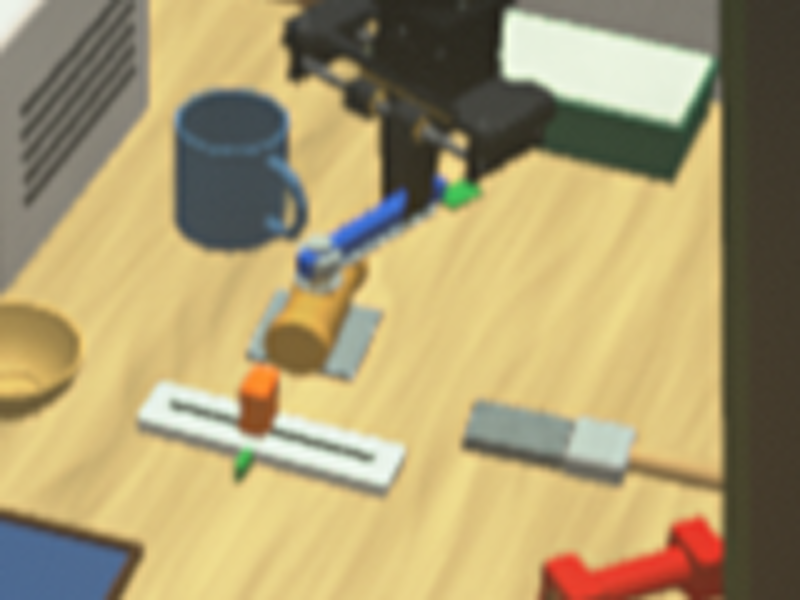

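View pics/m1.png

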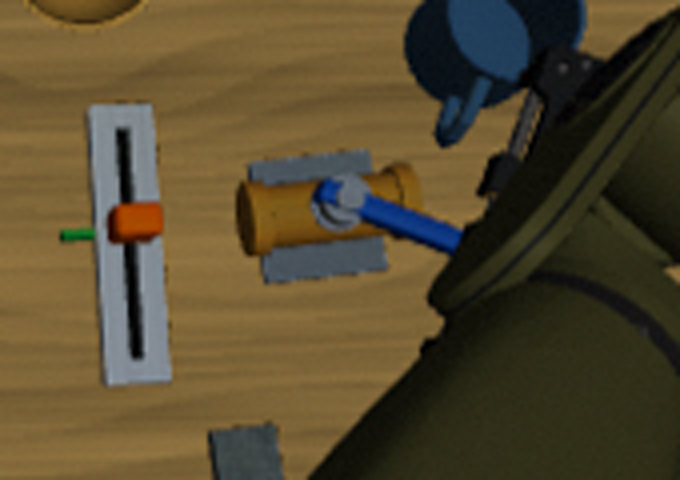

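Run:
```python
from geo import *
for cam in("top","side"):
    s=manip.snapshot(cam); P=cloud(s); im=s["image"].astype(int)
    reg=(P[...,1]<-.20)&(P[...,1]>-.285)&(P[...,0]>.42)&(P[...,0]<.65)
    sat=im.max(-1)-im.min(-1)
    T=reg&(P[...,2]>.006)&(P[...,2]<.022)&(sat<45)&(im.max(-1)>70)
    pts=np.array([at_z(s,u,v,.014)[:2] for v,u in np.argwhere(T)])
    r=rect(pts); print(cam,"track",r)
    b=mask_color(s["image"],"blue"); 
    d=np.array([np.cos(np.radians(r[3])),np.sin(np.radians(r[3]))])
    if d[0]<0:d=-d
    o=mask_color(s["image"],"orange")&reg
    top=o&(P[...,2]>.05); q=np.array([at_z(s,u,v,.054)[:2] for v,u in np.argwhere(top)])
    print(" grip top",rect(q),"n",len(q))
    g=mask_color(s["image"],"green")&reg; gp=np.array([at_z(s,u,v,.012)[:2] for v,u in np.argwhere(g)])
    print(" mark",gp.mean(0) if len(gp) else None, "n",len(gp))
    if len(gp): 
        for nm,c in(("rect",rect(q)[0]),("mean",q.mean(0))): print(" along diff",(c-gp.mean(0))@d)
        print(" grip from track near end",(rect(q)[0]-r[0])@d+r[1]/2000)
    q=P[b&(P[...,2]>.066)&(P[...,2]<.085)&(P[...,1]<-.3)&(P[...,0]>.4)&(P[...,0]<.62)][:,:2]
    vx,vy,x0,y0=cv2.fitLine(q.astype(np.float32),cv2.DIST_HUBER,0,1e-4,1e-4).ravel(); print(" lever ang",np.degrees(np.arctan2(vy,vx)),len(q))
```

```text
top track (array([ 0.5403, -0.2465]), 168.93968200683594, 40.889137268066406, 1.1133841276168823)
 grip top (array([ 0.5493, -0.2472]), 21.214000701904297, 14.097381591796875, 88.59849548339844) n 64
 mark [ 0.5466 -0.2166] n 14
 along diff 0.002138816844632237
 along diff 0.0016706229991656275
 grip from track near end 0.09346438381374796
 lever ang 67.257286 139
side track (array([ 0.5373, -0.2461]), 170.77073669433594, 47.8825798034668, 0.7256916761398315)
 grip top (array([ 0.5463, -0.2486]), 22.12453842163086, 15.46579360961914, 86.0791015625) n 23
 mark None n 0
 lever ang 68.2735 21
```

The damper is about 2 mm from its mark (6 mm allowed), and the lever is at 67° against 66.6° for the index arm. I'll hold it there for the draw.

Emit:
{"method": "drive_tool", "body": {"series": [[0, 0, 0, 0, 0, 0, 0], [0, 0, 0, 0, 0, 0, 0], [0, 0, 0, 0, 0, 0, 0], [0, 0, 0, 0, 0, 0, 0], [0, 0, 0, 0, 0, 0, 0]]}}

```text
time: 32.6
ee_pos: [0.5206, -0.4417, 0.0746]
orientation: [[0.001, 0.919, -0.395], [-0.001, -0.395, -0.919], [-1.0, 0.001, 0.001]]
ft_force: [-0.4, 0.1, 4.7]
width: 0.0141
```

Emit:
{"method": "drive_tool", "body": {"series": [[0, 0, 0, 0, 0, 0, 0], [0, 0, 0, 0, 0, 0, 0], [0, 0, 0, 0, 0, 0, 0], [0, 0, 0, 0, 0, 0, 0], [0, 0, 0, 0, 0, 0, 0]]}}

```text
time: 33.1
ee_pos: [0.5206, -0.4417, 0.0746]
orientation: [[0.001, 0.919, -0.395], [-0.001, -0.395, -0.919], [-1.0, 0.001, 0.001]]
ft_force: [-0.5, -0.9, 5.8]
width: 0.0141
```

Emit:
{"method": "drive_tool", "body": {"series": [[0, 0, 0, 0, 0, 0, 0], [0, 0, 0, 0, 0, 0, 0], [0, 0, 0, 0, 0, 0, 0], [0, 0, 0, 0, 0, 0, 0], [0, 0, 0, 0, 0, 0, 0]]}}

```text
time: 33.6
ee_pos: [0.5206, -0.4416, 0.0746]
orientation: [[0.001, 0.919, -0.395], [-0.001, -0.395, -0.919], [-1.0, 0.001, 0.001]]
ft_force: [-1.0, -0.2, 5.5]
width: 0.0136
```

Emit:
{"method": "drive_tool", "body": {"series": [[0, 0, 0, 0, 0, 0, 0], [0, 0, 0, 0, 0, 0, 0], [0, 0, 0, 0, 0, 0, 0], [0, 0, 0, 0, 0, 0, 0], [0, 0, 0, 0, 0, 0, 0]]}}

```text
time: 34.1
ee_pos: [0.5206, -0.4416, 0.0746]
orientation: [[0.001, 0.919, -0.395], [-0.001, -0.395, -0.919], [-1.0, 0.001, 0.001]]
ft_force: [-0.7, 0.5, 5.4]
width: 0.0138
```

Run:
```python
from geo import *
s=manip.snapshot("top"); geo(s); wfind(s); print(manip.read_state()["ee_pos"],manip.read_state()["width"],manip.read_state()["time"])
```

```text
track (array([ 0.5408, -0.242 ]), 169.7379913330078, 51.302127838134766, 1.229220986366272)
grip rect (array([ 0.5496, -0.2466]), 27.5352725982666, 19.681108474731445, 86.81720733642578) mean [ 0.5493 -0.2471  0.0536]
green [389.2857 238.    ] [ 0.5464 -0.2177  0.0125] [ 0.5463 -0.2171  0.014 ]
lever rect (array([ 0.5448, -0.3863]), 81.54511260986328, 10.890374183654785, 67.37967681884766) line ang 66.7671 pt 0.5413893 -0.3938093
comp [421 111  23  40] c [ 0.7985 -0.3141] 96x34 ang 25.1 ztop 0.059 rgb [48. 44. 41.]
comp [172 114 100  14] c [0.8405 0.1806] 237x18 ang -89.7 ztop 0.059 rgb [40. 37. 34.]
comp [288 128  59  19] c [ 0.8011 -0.0489] 148x19 ang 74.6 ztop 0.022 rgb [37. 20.  9.]
comp [202 147  25  23] c [0.744  0.1968] 54x30 ang -56.7 ztop 0.055 rgb [93. 96. 84.]
comp [370 147  42  40] c [ 0.7142 -0.223 ] 98x97 ang -89.6 ztop 0.047 rgb [95. 70. 27.]
comp [ 90 157  66  54] c [0.6916 0.4201] 131x92 ang -73.0 ztop 0.050 rgb [97. 70. 35.]
comp [386 206  27  70] c [ 0.5497 -0.2465] 27x20 ang 85.6 ztop 0.055 rgb [130.  136.  141.5]
comp [429 225  20  19] c [ 0.5511 -0.3314] 41x37 ang 1.9 ztop 0.052 rgb [111.5  75.   19. ]
comp [ 99 237  26  48] c [0.5057 0.4421] 110x40 ang -2.9 ztop 0.049 rgb [93.  52.5 19. ]
comp [134 237  25  48] c [0.5038 0.3616] 110x41 ang -3.1 ztop 0.049 rgb [95. 54. 20.]
comp [161 244  21  50] c [0.4862 0.3022] 110x42 ang 0.4 ztop 0.048 rgb [96. 56. 21.]
comp [422 286  20  37] c [ 0.3876 -0.3123] 83x40 ang 4.4 ztop 0.022 rgb [61. 70. 69.]
comp [366 326  39  40] c [ 0.2963 -0.195 ] 91x39 ang 46.4 ztop 0.043 rgb [126.   7.   3.]
comp [180 341  53  36] c [0.2751 0.2196] 111x40 ang -67.2 ztop 0.043 rgb [158.  69.  87.]
[ 0.5205 -0.4416  0.0746] 0.013962510159504659 34.15
```

About 2.9 s drawn. I'm swinging the lever back to its stop.

Emit:
{"method": "drive_tool", "body": {"series": [[-7.6, 3.7, 0, 0, 0, -0.1, 0], [-7.2, 4.5, 0, 0, 0, -0.1, 0], [-6.7, 5.2, 0, 0, 0, -0.1, 0], [-6.1, 5.8, 0, 0, 0, -0.1, 0], [-5.5, 6.4, 0, 0, 0, -0.1, 0]]}}

```text
time: 34.65
ee_pos: [0.4874, -0.4162, 0.0746]
orientation: [[0.002, 0.613, -0.79], [-0.002, -0.79, -0.613], [-1.0, 0.002, -0.0]]
ft_force: [-0.6, -1.4, 4.7]
width: 0.014
```

Emit:
{"method": "drive_tool", "body": {"series": [[-4.9, 6.9, 0, 0, 0, -0.1, 0], [-4.2, 7.4, 0, 0, 0, -0.1, 0], [-3.4, 7.7, 0, 0, 0, -0.1, 0], [-2.6, 8.0, 0, 0, 0, -0.1, 0], [-1.8, 8.3, 0, 0, 0, -0.1, 0]]}}

```text
time: 35.15
ee_pos: [0.4708, -0.3781, 0.0746]
orientation: [[0.002, 0.159, -0.987], [-0.002, -0.987, -0.159], [-1.0, 0.003, -0.002]]
ft_force: [1.9, -4.0, 3.0]
width: 0.0134
```

Emit:
{"method": "drive_tool", "body": {"series": [[0, 1.5, 0, 0, 0, 0, 0], [0, 0, 0, 0, 0, 0, 0], [0, 0, 0, 0, 0, 0, 0], [0, 0, 0, 0, 0, 0, 40], [0, 0, 0, 0, 0, 0, 40]]}}

```text
time: 35.65
ee_pos: [0.4699, -0.3751, 0.0726]
orientation: [[-0.001, 0.166, -0.986], [0.002, -0.986, -0.166], [-1.0, -0.003, 0.001]]
ft_force: [0.1, -0.6, 0.3]
width: 0.0254
```

Emit:
{"method": "drive_tool", "body": {"series": [[0, 0, 0, 0, 0, 0, 40], [0, 0, 30, 0, 0, 0, 40], [0, 0, 45, 0, 0, 0, 40], [-5, 20, 0, 0, 0, 0.1, 40], [-5, 25, 0, 0, 0, 0.12, 40]]}}

```text
time: 36.15
ee_pos: [0.4612, -0.3316, 0.1506]
orientation: [[0.003, 0.38, -0.925], [-0.002, -0.925, -0.38], [-1.0, 0.003, -0.002]]
ft_force: [0.2, 0.6, -0.6]
width: 0.0378
```

Emit:
{"method": "drive_tool", "body": {"series": [[-5, 35, 0, 0, 0, 0.12, 40], [-5, 35, 0, 0, 0, 0.12, 40], [-5, 35, 0, 0, 0, 0.12, 40], [-5, 35, 0, 0, 0, 0.12, 40], [0, 20, 0, 0, 0, 0.12, 40]]}}

```text
time: 36.65
ee_pos: [0.4394, -0.1684, 0.1479]
orientation: [[-0.001, 0.837, -0.547], [0.002, -0.547, -0.837], [-1.0, -0.002, -0.001]]
ft_force: [-0.2, -0.0, 0.0]
width: 0.038
```

Run:
```python
from geo import *
s=manip.snapshot("top"); geo(s); show("n1",s["image"]); wfind(s);print(manip.read_state()["ee_pos"],manip.read_state()["width"],manip.read_state()["time"])
```

```text
track (array([ 0.5956, -0.2468]), 59.87542724609375, 41.0745735168457, 2.6791951656341553)
grip rect (array([ 0.5551, -0.2513]), 27.958812713623047, 13.421419143676758, 59.600807189941406) mean [ 0.5533 -0.2514  0.0539]
green [509.2959 252.2551] [ 0.5014 -0.4868  0.0535] [ 0.5009 -0.4875  0.053 ]
lever rect (array([ 0.5044, -0.3697]), 130.54664611816406, 13.361235618591309, 7.244109630584717) line ang 8.266819 pt 0.4858367 -0.372867
comp [421 110  23  41] c [ 0.7993 -0.3134] 95x33 ang 24.7 ztop 0.059 rgb [46. 43. 39.]
comp [172 114 101  14] c [0.8411 0.1809] 233x17 ang -89.9 ztop 0.059 rgb [38. 34. 32.]
comp [288 128  59  20] c [ 0.8014 -0.0489] 148x18 ang 74.7 ztop 0.021 rgb [36. 20.  9.]
comp [202 147  24  23] c [0.7447 0.1968] 53x29 ang -55.9 ztop 0.055 rgb [91. 95. 83.]
comp [370 147  42  40] c [ 0.714  -0.2236] 98x97 ang -12.2 ztop 0.048 rgb [92. 68. 26.]
comp [ 90 157  67  54] c [0.6923 0.4206] 131x92 ang -72.2 ztop 0.049 rgb [94. 68. 34.]
comp [392 205  19  33] c [ 0.5551 -0.2513] 28x13 ang 59.6 ztop 0.055 rgb [126. 131. 136.]
comp [429 225  21  19] c [ 0.5519 -0.3316] 41x37 ang 3.8 ztop 0.052 rgb [109.  74.  19.]
comp [ 99 237  27  48] c [0.5055 0.4418] 110x41 ang -2.6 ztop 0.048 rgb [90. 51. 18.]
comp [134 237  25  48] c [0.5036 0.3617] 110x41 ang -3.1 ztop 0.048 rgb [92. 53. 20.]
comp [159 244  23  51] c [0.4862 0.3028] 110x42 ang -0.2 ztop 0.048 rgb [92. 54. 21.]
comp [426 286  21  87] c [ 0.3289 -0.3183] 198x42 ang 3.8 ztop 0.023 rgb [94. 83. 67.]
comp [180 341  52  36] c [0.2752 0.2193] 111x40 ang -67.1 ztop 0.043 rgb [155.  68.  85.]
[ 0.4395 -0.1668  0.1478] 0.038102215806380575 36.7
```

View pics/n1.png

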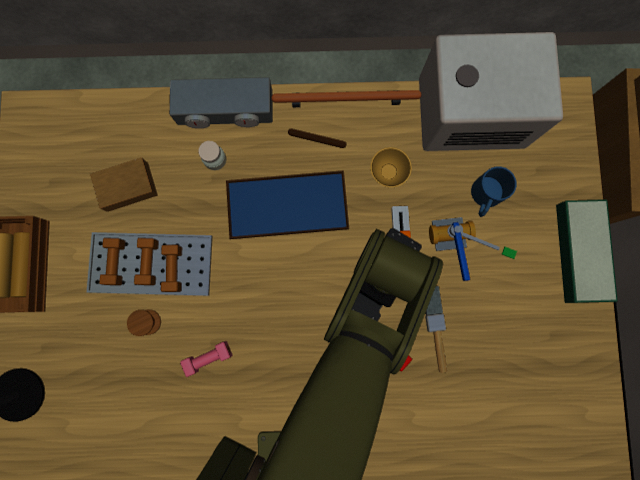

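Lever reads 8.3°, a bit further shut than at the start (9.4°), so I can't be sure it is on its stop. I'll grip it again and push until the force shows the stop.

Emit:
{"method": "drive_tool", "body": {"series": [[5, -30, 0, 0, 0, -0.12, 40], [5, -30, 0, 0, 0, -0.12, 40], [5, -30, 0, 0, 0, -0.12, 40], [4, -30, 0, 0, 0, -0.12, 40], [4, -30, 0, 0, 0, -0.12, 40]]}}

```text
time: 37.2
ee_pos: [0.4634, -0.3223, 0.1482]
orientation: [[-0.001, 0.371, -0.929], [0.001, -0.929, -0.371], [-1.0, -0.001, 0.0]]
ft_force: [0.3, 0.3, 0.4]
width: 0.0381
```

Emit:
{"method": "drive_tool", "body": {"series": [[4, -30, 0, 0, 0, -0.12, 40], [4, -29, 0, 0, 0, -0.13, 40], [0, 0, 0, 0, 0, 0, 40], [0, 0, 0, 0, 0, 0, 40], [0, 0, -30, 0, 0, 0, 40]]}}

```text
time: 37.7
ee_pos: [0.4738, -0.3816, 0.123]
orientation: [[0.006, 0.136, -0.991], [-0.006, -0.991, -0.136], [-1.0, 0.006, -0.006]]
ft_force: [0.2, -0.3, 0.5]
width: 0.0378
```

Emit:
{"method": "drive_tool", "body": {"series": [[0, 0, 0, 0, 0, 0, 40], [0, 0, 0, 0, 0, 0, 40], [0, 0, 0, 0, 0, 0, 40], [0, 0, 0, 0, 0, 0, 40], [0, 0, 0, 0, 0, 0, 40]]}}

```text
time: 38.2
ee_pos: [0.472, -0.3802, 0.12]
orientation: [[0.001, 0.136, -0.991], [-0.001, -0.991, -0.136], [-1.0, 0.001, -0.001]]
ft_force: [1.3, 0.0, 0.8]
width: 0.0381
```

Emit:
{"method": "drive_tool", "body": {"series": [[-1, 4.5, -16, 0, 0, 0, 40], [0, 0, -15, 0, 0, 0, 40], [0, 0, -15, 0, 0, 0, 40], [0, 0, 0, 0, 0, 0, 40], [0, 0, 0, 0, 0, 0, 40]]}}

```text
time: 38.7
ee_pos: [0.47, -0.375, 0.0715]
orientation: [[-0.002, 0.135, -0.991], [0.002, -0.991, -0.135], [-1.0, -0.002, 0.001]]
ft_force: [-0.1, -0.4, 0.1]
width: 0.0378
```

Emit:
{"method": "drive_tool", "body": {"series": [[0, 0, 0, 0, 0, 0, 0], [0, 0, 0, 0, 0, 0, 0], [0, 0, 0, 0, 0, 0, 0], [0, 0, 0, 0, 0, 0, 0], [0, 0, 0, 0, 0, 0, 0]]}}

```text
time: 39.2
ee_pos: [0.4708, -0.3759, 0.0735]
orientation: [[0.001, 0.135, -0.991], [-0.001, -0.991, -0.135], [-1.0, 0.001, -0.001]]
ft_force: [-0.5, 0.0, 1.5]
width: 0.0144
```

Emit:
{"method": "drive_tool", "body": {"series": [[0, 1, 0, 0, 0, -0.01, 0], [0, 1, 0, 0, 0, -0.01, 0], [0, 1, 0, 0, 0, -0.01, 0], [0, 0, 0, 0, 0, 0, 0], [0, 0, 0, 0, 0, 0, 0]]}}

```text
time: 39.7
ee_pos: [0.4705, -0.3731, 0.0735]
orientation: [[0.0, 0.105, -0.994], [-0.001, -0.994, -0.105], [-1.0, 0.001, -0.0]]
ft_force: [-3.0, -3.8, 4.2]
width: 0.0141
```

Emit:
{"method": "drive_tool", "body": {"series": [[0, 2, 0, 0, 0, -0.02, 0], [0, 2, 0, 0, 0, -0.02, 0], [0, 2, 0, 0, 0, -0.02, 0], [0, 0, 0, 0, 0, 0, 0], [0, 0, 0, 0, 0, 0, 0]]}}

```text
time: 40.2
ee_pos: [0.4708, -0.372, 0.0736]
orientation: [[0.003, 0.047, -0.999], [-0.013, -0.999, -0.047], [-1.0, 0.013, -0.002]]
ft_force: [-1.2, -19.4, -5.2]
width: 0.0148
```

Emit:
{"method": "drive_tool", "body": {"series": [[0, 2, 0, 0, 0, -0.02, 0], [0, 2, 0, 0, 0, -0.02, 0], [0, 0, 0, 0, 0, 0, 0], [0, 0, 0, 0, 0, 0, 0], [0, 0, 0, 0, 0, 0, 0]]}}

```text
time: 40.7
ee_pos: [0.4711, -0.3681, 0.0736]
orientation: [[0.003, 0.007, -1.0], [-0.013, -1.0, -0.007], [-1.0, 0.013, -0.003]]
ft_force: [-0.1, -19.6, -5.2]
width: 0.0233
```

The force rose to 19 N and held there, so the lever is on its stop. I'll release and go to the damper.

Emit:
{"method": "drive_tool", "body": {"series": [[0, -4, 0, 0, 0, 0, 20], [0, 0, 0, 0, 0, 0, 45], [0, 0, 0, 0, 0, 0, 45], [0, 0, 0, 0, 0, 0, 45], [0, 0, 0, 0, 0, 0, 45]]}}

```text
time: 41.2
ee_pos: [0.4702, -0.3652, 0.0719]
orientation: [[-0.001, 0.006, -1.0], [0.002, -1.0, -0.006], [-1.0, -0.002, 0.001]]
ft_force: [0.2, -0.3, -0.7]
width: 0.0416
```

Emit:
{"method": "drive_tool", "body": {"series": [[0, 0, 30, 0, 0, 0, 45], [0, 0, 45, 0, 0, 0.05, 45], [0, 25, 0, 0, 0, 0.12, 45], [5, 30, 0, 0, 0, 0.12, 45], [5, 35, 0, 0, 0, 0.12, 45]]}}

```text
time: 41.7
ee_pos: [0.4805, -0.2754, 0.1479]
orientation: [[0.0, 0.407, -0.913], [0.001, -0.913, -0.407], [-1.0, -0.0, -0.001]]
ft_force: [-0.4, -0.9, 0.5]
width: 0.0426
```

Emit:
{"method": "drive_tool", "body": {"series": [[-5, 35, 0, 0, 0, 0.12, 45], [-10, 40, 0, 0, 0, 0.12, 45], [-10, 40, 0, 0, 0, 0.12, 45], [-10, 40, 0, 0, 0, 0.12, 45], [-10, 40, 0, 0, 0, 0.12, 45]]}}

```text
time: 42.2
ee_pos: [0.4344, -0.0794, 0.1473]
orientation: [[-0.001, 0.852, -0.523], [0.001, -0.523, -0.852], [-1.0, -0.001, -0.001]]
ft_force: [1.0, 0.4, 0.1]
width: 0.0427
```

Run:
```python
from geo import *
s=manip.snapshot("top"); geo(s); show("o1",s["image"],(370,180,540,300),4); print(manip.read_state()["ee_pos"],manip.read_state()["width"],manip.read_state()["time"])
```

```text
track (array([ 0.5406, -0.2421]), 169.35745239257812, 50.616188049316406, 1.151850938796997)
grip rect (array([ 0.5494, -0.2474]), 26.580724716186523, 19.293466567993164, 86.38072204589844) mean [ 0.5493 -0.2472  0.054 ]
green [389.4286 237.8571] [ 0.5464 -0.2178  0.0143] [ 0.5467 -0.2175  0.014 ]
green [509.1959 252.2784] [ 0.5012 -0.4874  0.0535] [ 0.5009 -0.4873  0.053 ]
lever rect (array([ 0.5038, -0.3675]), 131.3288116455078, 12.525139808654785, 4.257530212402344) line ang 5.274102 pt 0.5007069 -0.36762154
[ 0.4328 -0.075   0.1466] 0.04299674697391846 42.25
```

View pics/o1.png

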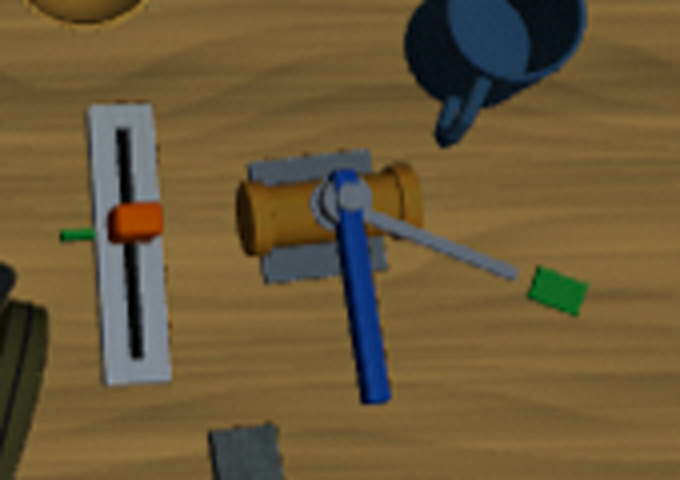

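The lever is on its stop (tip at crop (375,400)), and the damper grip is still at its mark. Now I'll grip the damper and pull it shut.

Emit:
{"method": "drive_tool", "body": {"series": [[23, -34, 0, 0, 0, 0.115, 45], [23, -35, 0, 0, 0, 0.115, 45], [24, -35, 0, 0, 0, 0.115, 45], [23, -35, 0, 0, 0, 0.115, 45], [23, -34, 0, 0, 0, 0.115, 45]]}}

```text
time: 42.75
ee_pos: [0.5521, -0.2552, 0.1472]
orientation: [[-0.001, 1.0, 0.025], [0.001, 0.025, -1.0], [-1.0, -0.001, -0.001]]
ft_force: [-0.4, -0.2, 0.1]
width: 0.0429
```

Emit:
{"method": "drive_tool", "body": {"series": [[0, 0, 0, 0, 0, 0, 45], [0, 0, -40, 0, 0, 0, 45], [0, 0, 0, 0, 0, 0, 45], [0, 0, 0, 0, 0, 0, 45], [0, 0, 0, 0, 0, 0, 45]]}}

```text
time: 43.25
ee_pos: [0.5519, -0.2541, 0.1093]
orientation: [[0.001, 1.0, 0.02], [-0.001, 0.02, -1.0], [-1.0, 0.001, 0.001]]
ft_force: [0.2, 0.1, 0.2]
width: 0.043
```

Emit:
{"method": "drive_tool", "body": {"series": [[-2, 7, -20, 0, 0, 0, 45], [0, 0, -28, 0, 0, 0, 45], [0, 0, -27, 0, 0, 0, 45], [0, 0, 0, 0, 0, 0, 45], [0, 0, 0, 0, 0, 0, 45]]}}

```text
time: 43.75
ee_pos: [0.5501, -0.2475, 0.0343]
orientation: [[0.001, 1.0, 0.02], [-0.001, 0.02, -1.0], [-1.0, 0.001, 0.001]]
ft_force: [0.7, -0.1, -0.2]
width: 0.043
```

Emit:
{"method": "drive_tool", "body": {"series": [[0, 0, 0, 0, 0, 0, 0], [0, 0, 0, 0, 0, 0, 0], [0, 0, 0, 0, 0, 0, 0], [0, 0, 0, 0, 0, 0, 0], [0, 0, 0, 0, 0, 0, 0]], "squeeze": 15}}

```text
time: 44.25
ee_pos: [0.55, -0.2479, 0.034]
orientation: [[0.001, 1.0, 0.02], [-0.001, 0.02, -1.0], [-1.0, 0.001, 0.001]]
ft_force: [-1.4, 0.3, 5.1]
width: 0.0201
```

Emit:
{"method": "drive_tool", "body": {"series": [[-10, 0, 0, 0, 0, 0, 0], [-15, -0.3, 0, 0, 0, 0, 0], [-15, -0.3, 0, 0, 0, 0, 0], [-13, -0.3, 0, 0, 0, 0, 0], [-8, -0.2, 0, 0, 0, 0, 0]]}}

```text
time: 44.75
ee_pos: [0.4886, -0.2491, 0.034]
orientation: [[0.003, 1.0, 0.019], [-0.001, 0.019, -1.0], [-1.0, 0.003, 0.001]]
ft_force: [2.3, 0.9, 5.8]
width: 0.0199
```

Emit:
{"method": "drive_tool", "body": {"series": [[-3, 0, 0, 0, 0, 0, 0], [-3, 0, 0, 0, 0, 0, 0], [-3, 0, 0, 0, 0, 0, 0], [0, 0, 0, 0, 0, 0, 0], [0, 0, 0, 0, 0, 0, 0]]}}

```text
time: 45.25
ee_pos: [0.4798, -0.2492, 0.034]
orientation: [[0.002, 1.0, 0.02], [-0.001, 0.02, -1.0], [-1.0, 0.002, 0.001]]
ft_force: [-0.2, -0.2, 7.2]
width: 0.02
```

Emit:
{"method": "drive_tool", "body": {"series": [[-2, 0, 0, 0, 0, 0, 0], [-2, 0, 0, 0, 0, 0, 0], [-1, 0, 0, 0, 0, 0, 0], [0, 0, 0, 0, 0, 0, 0], [0, 0, 0, 0, 0, 0, 0]]}}

```text
time: 45.75
ee_pos: [0.478, -0.2492, 0.0341]
orientation: [[0.01, 1.0, 0.019], [-0.002, 0.019, -1.0], [-1.0, 0.01, 0.003]]
ft_force: [13.1, -1.0, -1.8]
width: 0.0198
```

The force stepped up to 13 N, so the damper is at its end stop. I'll release, retreat and check.

Emit:
{"method": "drive_tool", "body": {"series": [[0, 0, 0, 0, 0, 0, 40], [0, 0, 0, 0, 0, 0, 40], [0, 0, 0, 0, 0, 0, 45], [0, 0, 35, 0, 0, 0, 45], [0, 0, 45, 0, 0, 0, 45]]}}

```text
time: 46.25
ee_pos: [0.4714, -0.2469, 0.1098]
orientation: [[-0.008, 1.0, 0.02], [0.005, 0.02, -1.0], [-1.0, -0.007, -0.005]]
ft_force: [1.1, -0.5, 1.2]
width: 0.0427
```

Emit:
{"method": "drive_tool", "body": {"series": [[0, 35, 40, 0, 0, -0.12, 60], [0, 45, 0, 0, 0, -0.12, 60], [0, 45, 0, 0, 0, -0.12, 60], [0, 45, 0, 0, 0, -0.12, 60], [0, 45, 0, 0, 0, -0.12, 60]]}}

```text
time: 46.75
ee_pos: [0.4733, -0.0341, 0.1498]
orientation: [[-0.001, 0.833, -0.553], [0.0, -0.553, -0.833], [-1.0, -0.001, 0.001]]
ft_force: [1.0, -0.1, 0.3]
width: 0.0569
```

Run:
```python
from geo import *
s=manip.snapshot("top"); geo(s); show("p1",s["image"]);wfind(s); print(manip.read_state()["ee_pos"],manip.read_state()["width"],manip.read_state()["time"])
P=cloud(s); m=(P[...,0]>.55)&(P[...,0]<.74)&(P[...,1]>-.14)&(P[...,1]<.2)&(P[...,2]>.008)&(P[...,2]<.03)
print("clean rim",rect(P[m][:,:2]))
```

```text
track (array([ 0.5412, -0.2422]), 170.04478454589844, 51.28217315673828, 0.6994714140892029)
grip rect (array([ 0.4809, -0.2482]), 27.986297607421875, 19.506834030151367, -85.161630153656) mean [ 0.4805 -0.2479  0.0534]
green [389.3571 237.8571] [ 0.5461 -0.2178  0.0151] [ 0.5467 -0.2173  0.014 ]
green [509.2887 252.3299] [ 0.501  -0.4875  0.0532] [ 0.5007 -0.4875  0.053 ]
lever rect (array([ 0.5039, -0.3676]), 131.36671447753906, 12.868054389953613, 4.8307695388793945) line ang 4.959261 pt 0.49739394 -0.36814743
comp [421 110  23  41] c [ 0.7988 -0.313 ] 95x33 ang 24.9 ztop 0.058 rgb [47. 43. 40.]
comp [172 113 101  15] c [0.841  0.1803] 237x17 ang -89.9 ztop 0.059 rgb [40.5 36.  33. ]
comp [288 128  59  19] c [ 0.8015 -0.0488] 148x18 ang 74.7 ztop 0.022 rgb [35.5 20.   9. ]
comp [202 147  24  23] c [0.7444 0.1972] 53x30 ang -55.1 ztop 0.055 rgb [91. 95. 84.]
comp [370 147  42  40] c [ 0.7142 -0.2238] 98x97 ang -45.2 ztop 0.048 rgb [92.5 68.  26. ]
comp [ 90 157  66  54] c [0.6925 0.4204] 132x93 ang -73.2 ztop 0.049 rgb [94. 68. 33.]
comp [386 206  27  70] c [ 0.4805 -0.2483] 28x20 ang -84.0 ztop 0.055 rgb [126. 133. 138.]
comp [429 225  21  19] c [ 0.5512 -0.3308] 41x37 ang 0.8 ztop 0.052 rgb [109.  74.  19.]
comp [ 99 237  26  48] c [0.505 0.441] 110x42 ang -4.8 ztop 0.048 rgb [90. 51. 18.]
comp [134 237  25  48] c [0.5036 0.3617] 110x41 ang -3.5 ztop 0.048 rgb [92. 53. 20.]
comp [156 244  26  51] c [0.4863 0.3023] 111x41 ang -0.2 ztop 0.048 rgb [92. 54. 21.]
comp [422 286  25  87] c [ 0.3291 -0.3186] 200x42 ang 4.9 ztop 0.023 rgb [90. 75. 66.]
comp [366 326  46  45] c [ 0.2891 -0.2022] 111x39 ang 46.0 ztop 0.043 rgb [129.   8.   4.]
comp [180 341  52  36] c [0.2753 0.2189] 111x40 ang -67.3 ztop 0.043 rgb [154.  68.  85.]
[ 0.4729 -0.0287  0.1495] 0.05679818821865572 46.8
clean rim (array([0.6559, 0.0395]), 310.3442687988281, 185.37013244628906, -86.28500890731812)
```

View pics/p1.png

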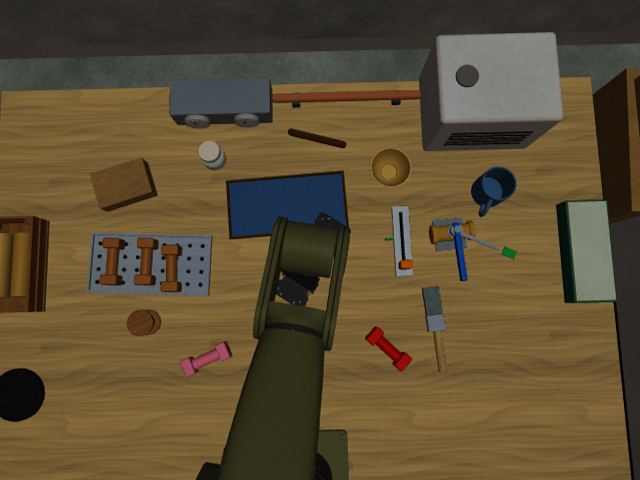

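The valve is on its stop, the damper is fully shut (grip at (406,265)), and the weights are still in the suction tray. Next I move them to the clean tray, rightmost first.

Emit:
{"method": "drive_tool", "body": {"series": [[2, 40, 0, 0, 0, -0.123, 60], [2, 41, 0, 0, 0, -0.123, 60], [2, 41, 0, 0, 0, -0.123, 60], [2, 41, 0, 0, 0, -0.123, 60], [2, 41, 0, 0, 0, -0.123, 60]]}}

```text
time: 47.3
ee_pos: [0.4836, 0.1694, 0.1497]
orientation: [[-0.001, 0.363, -0.932], [-0.001, -0.932, -0.363], [-1.0, 0.0, 0.002]]
ft_force: [0.1, 0.4, 0.2]
width: 0.0569
```

Emit:
{"method": "drive_tool", "body": {"series": [[2, 41, 0, 0, 0, -0.123, 52], [2, 41, 0, 0, 0, -0.123, 52], [0, 41, 0, 0, 0, -0.123, 52], [0, 0, 0, 0, 0, 0, 52], [0, 0, -40, 0, 0, 0, 52]]}}

```text
time: 47.8
ee_pos: [0.4922, 0.2937, 0.1156]
orientation: [[0.01, 0.01, -1.0], [0.004, -1.0, -0.01], [-1.0, -0.004, -0.01]]
ft_force: [1.0, 1.0, -0.2]
width: 0.0497
```

Emit:
{"method": "drive_tool", "body": {"series": [[0, 0, 0, 0, 0, 0, 52], [0, 0, 0, 0, 0, 0, 52], [0, 0, 0, 0, 0, 0, 52], [0, 0, 0, 0, 0, 0, 52], [0, 0, 0, 0, 0, 0, 52]]}}

```text
time: 48.3
ee_pos: [0.4894, 0.2914, 0.112]
orientation: [[0.002, 0.006, -1.0], [0.001, -1.0, -0.006], [-1.0, -0.001, -0.002]]
ft_force: [-0.4, -0.1, -1.1]
width: 0.0497
```

Emit:
{"method": "drive_tool", "body": {"series": [[-3, 11, 0, 0, 0, 0, 52], [0, 0, -35, 0, 0, 0, 52], [0, 0, -35, 0, 0, 0, 52], [0, 0, -20, 0, 0, 0, 52], [0, 0, 0, 0, 0, 0, 52]]}}

```text
time: 48.8
ee_pos: [0.4844, 0.3026, 0.0186]
orientation: [[-0.003, 0.007, -1.0], [-0.001, -1.0, -0.007], [-1.0, 0.001, 0.003]]
ft_force: [-0.2, 0.1, -0.3]
width: 0.0498
```

Emit:
{"method": "drive_tool", "body": {"series": [[0, 0, 0, 0, 0, 0, 0], [0, 0, 0, 0, 0, 0, 0], [0, 0, 0, 0, 0, 0, 0], [0, 0, 0, 0, 0, 0, 0], [0, 0, 0, 0, 0, 0, 0]], "squeeze": 25}}

```text
time: 49.3
ee_pos: [0.4859, 0.3026, 0.0212]
orientation: [[0.001, 0.007, -1.0], [0.0, -1.0, -0.007], [-1.0, -0.0, -0.001]]
ft_force: [-1.0, -0.7, 3.8]
width: 0.0255
```

Emit:
{"method": "drive_tool", "body": {"series": [[0, 0, 0, 0, 0, 0, 0], [0, 0, 20, 0, 0, 0, 0], [0, 0, 40, 0, 0, 0, 0], [0, 0, 35, 0, 0, 0, 0], [0, 0, 0, 0, 0, 0, 0]]}}

```text
time: 49.8
ee_pos: [0.4889, 0.3041, 0.1214]
orientation: [[0.01, 0.007, -1.0], [0.005, -1.0, -0.007], [-1.0, -0.005, -0.01]]
ft_force: [0.4, 0.2, -0.9]
width: 0.0253
```

Emit:
{"method": "drive_tool", "body": {"series": [[17, -38, 0, 0, 0, 0.01, 0], [17, -39, 0, 0, 0, 0.01, 0], [17, -39, 0, 0, 0, 0.01, 0], [17, -39, 0, 0, 0, 0.01, 0], [18, -39, 0, 0, 0, 0.01, 0]]}}

```text
time: 50.3
ee_pos: [0.5707, 0.1067, 0.1135]
orientation: [[-0.003, 0.057, -0.998], [-0.0, -0.998, -0.057], [-1.0, -0.0, 0.003]]
ft_force: [0.4, 1.0, -1.9]
width: 0.0255
```

Emit:
{"method": "drive_tool", "body": {"series": [[18, -40, 0, 0, 0, 0, 0], [18, -40, 0, 0, 0, 0, 0], [18, -40, 0, 0, 0, 0, 0], [18, -39, 0, 0, 0, 0, 0], [0, 0, 0, 0, 0, 0, 0]]}}

```text
time: 50.8
ee_pos: [0.6442, -0.0552, 0.1137]
orientation: [[-0.001, 0.052, -0.999], [-0.001, -0.999, -0.052], [-1.0, 0.001, 0.001]]
ft_force: [1.0, 0.5, -1.7]
width: 0.0256
```

Emit:
{"method": "drive_tool", "body": {"series": [[0, 0, 0, 0, 0, 0, 0], [0, 0, 0, 0, 0, 0, 0], [0, 0, 0, 0, 0, 0, 0], [0, 0, 0, 0, 0, 0, 0], [0, 0, 0, 0, 0, 0, 0]]}}

```text
time: 51.3
ee_pos: [0.6434, -0.0497, 0.1156]
orientation: [[0.0, 0.058, -0.998], [0.0, -0.998, -0.058], [-1.0, -0.0, -0.0]]
ft_force: [-0.4, -0.2, -1.5]
width: 0.0255
```

Emit:
{"method": "drive_tool", "body": {"series": [[0, -1, -35, 0, 0, 0, 0], [0, 0, -35, 0, 0, 0, 0], [0, 0, -15, 0, 0, 0, 0], [0, 0, -8, 0, 0, 0, 0], [0, 0, 0, 0, 0, 0, 0]]}}

```text
time: 51.8
ee_pos: [0.6437, -0.0515, 0.0227]
orientation: [[-0.0, 0.057, -0.998], [0.0, -0.998, -0.057], [-1.0, -0.0, 0.0]]
ft_force: [0.3, 0.4, -0.7]
width: 0.0254
```

Emit:
{"method": "drive_tool", "body": {"series": [[0, 0, -1, 0, 0, 0, 0], [0, 0, 0, 0, 0, 0, 0], [0, 0, 0, 0, 0, 0, 60], [0, 0, 0, 0, 0, 0, 60], [0, 0, 0, 0, 0, 0, 60]]}}

```text
time: 52.3
ee_pos: [0.644, -0.0518, 0.0221]
orientation: [[0.001, 0.057, -0.998], [-0.0, -0.998, -0.057], [-1.0, 0.0, -0.001]]
ft_force: [-0.4, -0.9, -0.8]
width: 0.0443
```

Emit:
{"method": "drive_tool", "body": {"series": [[0, 0, 10, 0, 0, 0, 60], [0, 0, 40, 0, 0, 0, 60], [0, 0, 45, 0, 0, 0, 60], [-15, 42, 0, 0, 0, -0.02, 60], [-15, 46, 0, 0, 0, -0.02, 60]]}}

```text
time: 52.8
ee_pos: [0.6155, 0.0361, 0.1205]
orientation: [[0.006, 0.013, -1.0], [-0.0, -1.0, -0.013], [-1.0, 0.0, -0.006]]
ft_force: [0.1, 0.8, 0.4]
width: 0.057
```

Emit:
{"method": "drive_tool", "body": {"series": [[-15, 46, 0, 0, 0, -0.02, 60], [-15, 46, 0, 0, 0, -0.02, 60], [-15, 46, 0, 0, 0, -0.02, 60], [-15, 46, 0, 0, 0, -0.02, 52], [-15, 46, 0, 0, 0, 0, 52]]}}

```text
time: 53.3
ee_pos: [0.538, 0.2682, 0.1178]
orientation: [[0.002, -0.064, -0.998], [0.001, -0.998, 0.064], [-1.0, -0.001, -0.002]]
ft_force: [0.5, 0.1, -0.4]
width: 0.0504
```

Run:
```python
from geo import *
s=manip.snapshot("top"); show("q1",s["image"]);wfind(s); print(manip.read_state()["ee_pos"],manip.read_state()["width"],manip.read_state()["time"])
```

```text
comp [421 110  23  41] c [ 0.799 -0.314] 96x35 ang 24.6 ztop 0.058 rgb [48. 44. 40.]
comp [172 113 100  15] c [0.841  0.1804] 237x18 ang 89.8 ztop 0.059 rgb [40. 37. 34.]
comp [288 128  59  19] c [ 0.8014 -0.0493] 148x18 ang 74.8 ztop 0.021 rgb [36. 20.  9.]
comp [202 147  24  23] c [0.7441 0.1965] 54x31 ang -55.1 ztop 0.055 rgb [92. 96. 85.]
comp [370 147  42  40] c [ 0.7143 -0.2232] 99x96 ang 89.3 ztop 0.047 rgb [95. 70. 27.]
comp [ 90 157  65  43] c [0.7029 0.4239] 130x70 ang -72.3 ztop 0.050 rgb [97. 71. 35.]
comp [310 173  19  50] c [ 0.6446 -0.0505] 111x39 ang 2.1 ztop 0.048 rgb [98. 54. 22.]
comp [386 206  27  70] c [ 0.4808 -0.2487] 28x19 ang -85.0 ztop 0.055 rgb [129. 135. 140.]
comp [429 225  20  19] c [ 0.5507 -0.332 ] 38x38 ang -85.8 ztop 0.052 rgb [110.  75.  20.]
comp [423 286  24  87] c [ 0.3295 -0.3181] 199x43 ang 4.3 ztop 0.023 rgb [93. 76. 68.]
comp [366 326  46  45] c [ 0.2888 -0.2025] 111x39 ang 45.9 ztop 0.043 rgb [132.   8.   5.]
comp [197 341  35  27] c [0.2824 0.2024] 74x40 ang -67.8 ztop 0.042 rgb [156.  68.  84.]
[0.5355 0.2742 0.1178] 0.04977631337261876 53.35
```

View pics/q1.png

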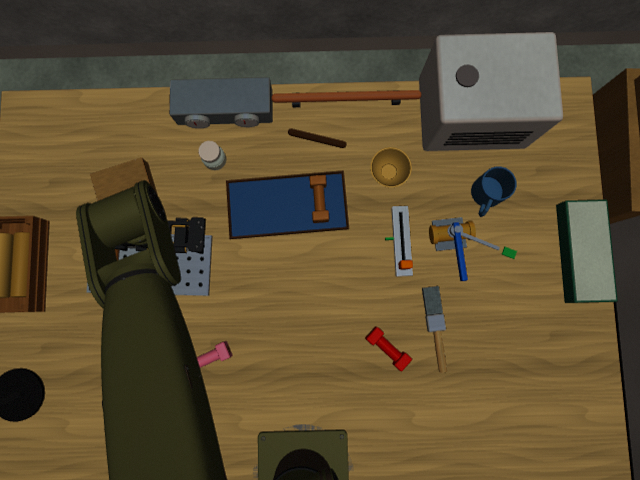

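The first weight lies flat in the felt tray at (319,198). Now B.

Emit:
{"method": "drive_tool", "body": {"series": [[-16, 44, 0, 0, 0, 0, 52], [-16, 44, 0, 0, 0, 0, 52], [0, 0, 0, 0, 0, 0, 52], [0, 0, -40, 0, 0, 0, 52], [0, 0, 0, 0, 0, 0, 52]]}}

```text
time: 53.85
ee_pos: [0.5034, 0.3523, 0.0721]
orientation: [[-0.008, -0.063, -0.998], [-0.005, -0.998, 0.063], [-1.0, 0.005, 0.007]]
ft_force: [-0.6, -0.7, -1.6]
width: 0.0495
```

Emit:
{"method": "drive_tool", "body": {"series": [[0, 0, 0, 0, 0, 0, 52], [0, 0, 0, 0, 0, 0, 52], [0, 0, 0, 0, 0, 0, 52], [0, 0, 0, 0, 0, 0, 52], [0, 0, 0, 0, 0, 0, 52]]}}

```text
time: 54.35
ee_pos: [0.507, 0.3544, 0.0774]
orientation: [[0.001, -0.063, -0.998], [0.001, -0.998, 0.063], [-1.0, -0.001, -0.001]]
ft_force: [0.3, 0.7, 0.7]
width: 0.0496
```

Emit:
{"method": "drive_tool", "body": {"series": [[-3, 7, -6, 0, 0, 0, 52], [0, 0, -30, 0, 0, 0, 52], [0, 0, -20, 0, 0, 0, 52], [0, 0, 0, 0, 0, 0, 52], [0, 0, 0, 0, 0, 0, 0]]}}

```text
time: 54.85
ee_pos: [0.5032, 0.3616, 0.0203]
orientation: [[-0.001, -0.063, -0.998], [-0.0, -0.998, 0.063], [-1.0, 0.0, 0.001]]
ft_force: [-0.7, -0.3, -0.3]
width: 0.0452
```

Emit:
{"method": "drive_tool", "body": {"series": [[0, 0, 0, 0, 0, 0, 0], [0, 0, 0, 0, 0, 0, 0], [0, 0, 0, 0, 0, 0, 0], [0, 0, 0, 0, 0, 0, 0], [0, 0, 0, 0, 0, 0, 0]]}}

```text
time: 55.35
ee_pos: [0.5039, 0.3616, 0.0214]
orientation: [[0.001, -0.063, -0.998], [0.0, -0.998, 0.063], [-1.0, -0.001, -0.001]]
ft_force: [-0.6, -0.8, 4.3]
width: 0.0255
```

Emit:
{"method": "drive_tool", "body": {"series": [[0, 0, 0, 0, 0, 0, 0], [0, 0, 20, 0, 0, 0, 0], [0, 0, 40, 0, 0, 0, 0], [0, 0, 35, 0, 0, 0, 0], [0, 0, 0, 0, 0, 0, 0]]}}

```text
time: 55.85
ee_pos: [0.5067, 0.3633, 0.1213]
orientation: [[0.009, -0.063, -0.998], [0.005, -0.998, 0.063], [-1.0, -0.006, -0.009]]
ft_force: [1.7, -0.3, -0.9]
width: 0.0255
```

Emit:
{"method": "drive_tool", "body": {"series": [[17, -41, 0, 0, 0, 0.016, 0], [17, -41, 0, 0, 0, 0.016, 0], [17, -41, 0, 0, 0, 0.016, 0], [17, -42, 0, 0, 0, 0.016, 0], [17, -42, 0, 0, 0, 0.016, 0]]}}

```text
time: 56.35
ee_pos: [0.5877, 0.1525, 0.1131]
orientation: [[-0.003, 0.018, -1.0], [-0.0, -1.0, -0.018], [-1.0, 0.0, 0.003]]
ft_force: [0.4, 0.3, -1.7]
width: 0.0253
```

Emit:
{"method": "drive_tool", "body": {"series": [[17, -42, 0, 0, 0, 0.016, 0], [17, -42, 0, 0, 0, 0.016, 0], [16, -41, 0, 0, 0, 0.016, 0], [0, 0, 0, 0, 0, 0, 0], [0, 0, 0, 0, 0, 0, 0]]}}

```text
time: 56.85
ee_pos: [0.6375, 0.0285, 0.1132]
orientation: [[-0.003, 0.062, -0.998], [0.001, -0.998, -0.062], [-1.0, -0.001, 0.003]]
ft_force: [0.5, -0.6, -0.5]
width: 0.0257
```

Emit:
{"method": "drive_tool", "body": {"series": [[0, 0, 0, 0, 0, 0, 0], [0, 0, 0, 0, 0, 0, 0], [0, 0, 0, 0, 0, 0, 0], [0, 0, 0, 0, 0, 0, 0], [0, 0, 0, 0, 0, 0, 0]]}}

```text
time: 57.35
ee_pos: [0.6385, 0.0299, 0.1157]
orientation: [[0.0, 0.066, -0.998], [0.0, -0.998, -0.066], [-1.0, 0.0, -0.0]]
ft_force: [0.1, -0.4, -1.7]
width: 0.0253
```

Emit:
{"method": "drive_tool", "body": {"series": [[0, 0, -35, 0, 0, 0, 0], [0, 0, -35, 0, 0, 0, 0], [0, 0, -15, 0, 0, 0, 0], [0, 0, -8, 0, 0, 0, 0], [0, 0, 0, 0, 0, 0, 0]]}}

```text
time: 57.85
ee_pos: [0.6388, 0.0294, 0.0227]
orientation: [[-0.0, 0.065, -0.998], [0.0, -0.998, -0.065], [-1.0, -0.0, 0.0]]
ft_force: [0.9, -0.4, -2.2]
width: 0.0257
```

Emit:
{"method": "drive_tool", "body": {"series": [[0, 0, -1, 0, 0, 0, 0], [0, 0, 0, 0, 0, 0, 0], [0, 0, 0, 0, 0, 0, 60], [0, 0, 0, 0, 0, 0, 60], [0, 0, 0, 0, 0, 0, 60]]}}

```text
time: 58.35
ee_pos: [0.639, 0.0293, 0.0222]
orientation: [[0.001, 0.065, -0.998], [-0.0, -0.998, -0.065], [-1.0, 0.0, -0.001]]
ft_force: [0.6, -0.6, 0.1]
width: 0.0438
```

Emit:
{"method": "drive_tool", "body": {"series": [[0, 0, 10, 0, 0, 0, 60], [0, 0, 40, 0, 0, 0, 60], [0, 0, 45, 0, 0, 0, 60], [-14, 42, 0, 0, 0, -0.02, 60], [-14, 45, 0, 0, 0, -0.02, 60]]}}

```text
time: 58.85
ee_pos: [0.6125, 0.1164, 0.1206]
orientation: [[0.006, 0.021, -1.0], [0.001, -1.0, -0.021], [-1.0, -0.001, -0.006]]
ft_force: [0.8, 0.7, -1.4]
width: 0.0569
```

Emit:
{"method": "drive_tool", "body": {"series": [[-14, 45, 0, 0, 0, -0.02, 60], [-14, 45, 0, 0, 0, -0.02, 60], [-14, 45, 0, 0, 0, -0.02, 60], [-14, 45, 0, 0, 0, -0.02, 60], [-14, 45, 0, 0, 0, 0, 60]]}}

```text
time: 59.35
ee_pos: [0.54, 0.3432, 0.1177]
orientation: [[0.001, -0.056, -0.998], [0.001, -0.998, 0.056], [-1.0, -0.001, -0.001]]
ft_force: [1.2, -0.8, 0.0]
width: 0.0567
```

Run:
```python
from geo import *
s=manip.snapshot("top"); show("r1",s["image"]);wfind(s); print(manip.read_state()["ee_pos"],manip.read_state()["width"],manip.read_state()["time"])
s=manip.snapshot("side"); show("r2",s["image"])
```

```text
comp [421 111  23  40] c [ 0.7996 -0.3139] 95x34 ang 24.7 ztop 0.059 rgb [46. 42. 39.]
comp [171 113 101  15] c [0.8413 0.1808] 238x17 ang -89.9 ztop 0.059 rgb [37.5 34.  32. ]
comp [288 128  59  19] c [ 0.8013 -0.0492] 147x19 ang 74.6 ztop 0.022 rgb [35. 19.  8.]
comp [202 147  25  23] c [0.7451 0.1974] 54x29 ang -55.9 ztop 0.055 rgb [89.  92.5 81. ]
comp [370 147  42  40] c [ 0.7147 -0.2234] 97x97 ang -6.3 ztop 0.047 rgb [91. 67. 26.]
comp [ 90 157  67  49] c [0.6919 0.4196] 130x92 ang -72.7 ztop 0.049 rgb [92. 67. 33.]
comp [309 173  20  51] c [ 0.6445 -0.0506] 110x39 ang 2.1 ztop 0.048 rgb [94. 52. 21.]
comp [275 175  21  51] c [0.6387 0.0304] 111x40 ang 4.0 ztop 0.049 rgb [94. 52. 21.]
comp [386 206  27  70] c [ 0.4809 -0.2481] 27x20 ang -89.0 ztop 0.055 rgb [124. 130. 135.]
comp [429 225  20  19] c [ 0.5506 -0.3306] 41x38 ang -1.6 ztop 0.053 rgb [107.  73.  19.]
comp [423 286  24  87] c [ 0.3295 -0.3193] 199x42 ang 5.5 ztop 0.023 rgb [89. 74. 65.]
comp [366 326  46  45] c [ 0.2888 -0.2024] 111x39 ang 45.8 ztop 0.043 rgb [127.   8.   4.]
comp [180 341  52  36] c [0.2751 0.2195] 111x40 ang -67.2 ztop 0.043 rgb [152.  66.  83.]
[0.5376 0.3493 0.1179] 0.056951761101347885 59.4
```

View pics/r1.png

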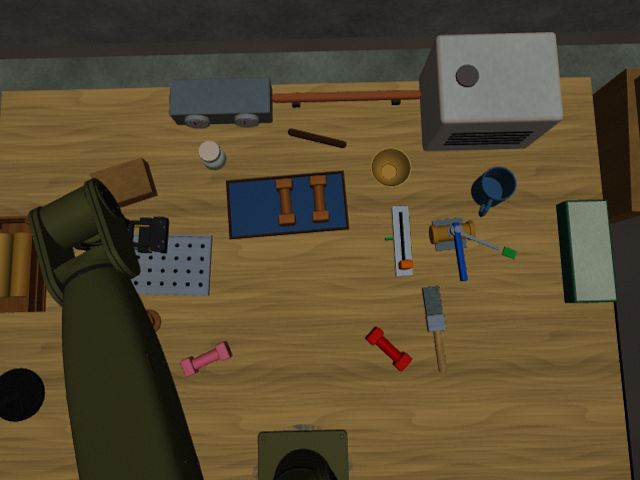

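View pics/r2.png

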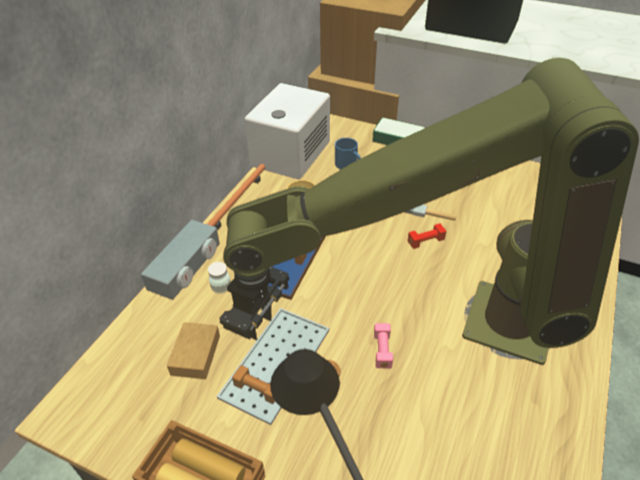

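Two weights lie side by side in the clean tray, and the last is still in the suction tray.

Emit:
{"method": "drive_tool", "body": {"series": [[-16, 46, 0, 0, 0, 0, 60], [-16, 46, 0, 0, 0, 0, 60], [0, 0, 0, 0, 0, 0, 60], [0, 0, -35, 0, 0, 0, 60], [0, 0, 0, 0, 0, 0, 60]]}}

```text
time: 59.95
ee_pos: [0.5062, 0.4308, 0.0773]
orientation: [[-0.007, -0.055, -0.998], [-0.005, -0.998, 0.055], [-1.0, 0.006, 0.006]]
ft_force: [-1.4, -0.5, -0.8]
width: 0.0569
```

Emit:
{"method": "drive_tool", "body": {"series": [[0, 0, 0, 0, 0, 0, 60], [0, 0, 0, 0, 0, 0, 60], [0, 0, 0, 0, 0, 0, 60], [0, 0, 0, 0, 0, 0, 60], [0, 0, 0, 0, 0, 0, 60]]}}

```text
time: 60.45
ee_pos: [0.509, 0.4334, 0.0824]
orientation: [[0.001, -0.055, -0.998], [0.001, -0.998, 0.055], [-1.0, -0.001, -0.001]]
ft_force: [0.6, -0.1, 0.6]
width: 0.0571
```

Emit:
{"method": "drive_tool", "body": {"series": [[-3, 8, -11, 0, 0, 0, 60], [0, 0, -30, 0, 0, 0, 60], [0, 0, -20, 0, 0, 0, 60], [0, 0, 0, 0, 0, 0, 60], [0, 0, 0, 0, 0, 0, 0]]}}

```text
time: 60.95
ee_pos: [0.5049, 0.4416, 0.0194]
orientation: [[-0.001, -0.055, -0.998], [-0.001, -0.999, 0.055], [-1.0, 0.001, 0.001]]
ft_force: [-0.3, 0.0, 0.4]
width: 0.0534
```

Emit:
{"method": "drive_tool", "body": {"series": [[0, 0, 0, 0, 0, 0, 0], [0, 0, 0, 0, 0, 0, 0], [0, 0, 0, 0, 0, 0, 0], [0, 0, 0, 0, 0, 0, 0], [0, 0, 0, 0, 0, 0, 0]]}}

```text
time: 61.45
ee_pos: [0.5056, 0.4414, 0.0207]
orientation: [[0.0, -0.055, -0.998], [0.0, -0.998, 0.055], [-1.0, -0.0, -0.0]]
ft_force: [0.7, 0.1, -0.1]
width: 0.0253
```

Emit:
{"method": "drive_tool", "body": {"series": [[0, 0, 0, 0, 0, 0, 0], [0, 0, 20, 0, 0, 0, 0], [0, 0, 40, 0, 0, 0, 0], [0, 0, 35, 0, 0, 0, 0], [0, 0, 0, 0, 0, 0, 0]]}}

```text
time: 61.95
ee_pos: [0.5087, 0.4437, 0.1223]
orientation: [[0.009, -0.055, -0.998], [0.007, -0.998, 0.055], [-1.0, -0.007, -0.009]]
ft_force: [0.6, 0.5, -0.7]
width: 0.0251
```

Emit:
{"method": "drive_tool", "body": {"series": [[16, -41, 0, 0, 0, 0.015, 0], [16, -41, 0, 0, 0, 0.015, 0], [16, -41, 0, 0, 0, 0.015, 0], [16, -42, 0, 0, 0, 0.015, 0], [16, -42, 0, 0, 0, 0.015, 0]]}}

```text
time: 62.45
ee_pos: [0.585, 0.2324, 0.1137]
orientation: [[-0.002, 0.021, -1.0], [-0.001, -1.0, -0.021], [-1.0, 0.001, 0.002]]
ft_force: [-0.1, -0.9, -1.4]
width: 0.0259
```

Emit:
{"method": "drive_tool", "body": {"series": [[16, -42, 0, 0, 0, 0.015, 0], [16, -42, 0, 0, 0, 0.015, 0], [16, -41, 0, 0, 0, 0.015, 0], [0, 0, 0, 0, 0, 0, 0], [0, 0, 0, 0, 0, 0, 0]]}}

```text
time: 62.95
ee_pos: [0.6329, 0.1083, 0.1139]
orientation: [[-0.002, 0.062, -0.998], [0.0, -0.998, -0.062], [-1.0, -0.0, 0.002]]
ft_force: [-0.3, 0.0, -2.3]
width: 0.0255
```

Emit:
{"method": "drive_tool", "body": {"series": [[0, 0, 0, 0, 0, 0, 0], [0, 0, 0, 0, 0, 0, 0], [0, 0, 0, 0, 0, 0, 0], [0, 0, 0, 0, 0, 0, 0], [0, 0, 0, 0, 0, 0, 0]]}}

```text
time: 63.45
ee_pos: [0.6334, 0.1099, 0.1156]
orientation: [[0.0, 0.066, -0.998], [0.0, -0.998, -0.066], [-1.0, -0.0, -0.0]]
ft_force: [-0.2, -0.6, -1.4]
width: 0.0254
```

Emit:
{"method": "drive_tool", "body": {"series": [[0, 0, -35, 0, 0, 0, 0], [0, 0, -35, 0, 0, 0, 0], [0, 0, -15, 0, 0, 0, 0], [0, 0, -8, 0, 0, 0, 0], [0, 0, 0, 0, 0, 0, 0]]}}

```text
time: 63.95
ee_pos: [0.6336, 0.1094, 0.0224]
orientation: [[-0.0, 0.065, -0.998], [-0.0, -0.998, -0.065], [-1.0, -0.0, 0.0]]
ft_force: [0.1, -0.2, -1.2]
width: 0.0252
```

Emit:
{"method": "drive_tool", "body": {"series": [[0, 0, -1.5, 0, 0, 0, 0], [0, 0, 0, 0, 0, 0, 0], [0, 0, 0, 0, 0, 0, 60], [0, 0, 0, 0, 0, 0, 60], [0, 0, 0, 0, 0, 0, 60]]}}

```text
time: 64.45
ee_pos: [0.6341, 0.1094, 0.0219]
orientation: [[0.001, 0.065, -0.998], [0.0, -0.998, -0.065], [-1.0, -0.0, -0.001]]
ft_force: [0.6, -1.1, -0.5]
width: 0.0439
```

Emit:
{"method": "drive_tool", "body": {"series": [[0, 0, 10, 0, 0, 0, 60], [0, 0, 40, 0, 0, 0, 60], [0, 0, 45, 0, 0, 0, 60], [-20, 40, 20, 0, 0, 0, 60], [-25, 40, 20, 0, 0, 0, 60]]}}

```text
time: 64.95
ee_pos: [0.5903, 0.1887, 0.1592]
orientation: [[0.004, 0.062, -0.998], [0.001, -0.998, -0.062], [-1.0, -0.001, -0.004]]
ft_force: [-0.4, 0.1, 0.3]
width: 0.0571
```

Emit:
{"method": "drive_tool", "body": {"series": [[-30, 40, 0, 0, 0, 0, 60], [-30, 40, 0, 0, 0, 0, 60], [-30, 30, 0, 0, 0, 0, 60], [0, 0, 0, 0, 0, 0, 60], [0, 0, 0, 0, 0, 0, 60]]}}

```text
time: 65.45
ee_pos: [0.4989, 0.299, 0.1564]
orientation: [[0.001, 0.067, -0.998], [0.0, -0.998, -0.067], [-1.0, -0.0, -0.001]]
ft_force: [-0.4, -0.5, 0.6]
width: 0.0572
```

Run:
```python
from geo import *
s=manip.snapshot("top"); show("s1",s["image"]);wfind(s);geo(s); print(manip.read_state()["ee_pos"],manip.read_state()["ft_force"],manip.read_state()["time"])
s=manip.snapshot("side"); show("s2",s["image"])
```

```text
comp [421 110  23  41] c [ 0.7989 -0.3134] 95x33 ang 25.3 ztop 0.059 rgb [46. 42. 39.]
comp [172 114 100  14] c [0.8411 0.1809] 237x17 ang 89.6 ztop 0.059 rgb [41. 36. 34.]
comp [288 128  59  19] c [ 0.8016 -0.0489] 148x19 ang 74.6 ztop 0.022 rgb [35. 19.  9.]
comp [202 147  25  23] c [0.7445 0.1969] 53x30 ang -55.3 ztop 0.054 rgb [90. 94. 84.]
comp [370 147  42  40] c [ 0.7141 -0.2237] 98x97 ang -45.9 ztop 0.047 rgb [92. 68. 26.]
comp [ 90 157  66  48] c [0.6919 0.4207] 131x93 ang -73.0 ztop 0.050 rgb [93. 68. 33.]
comp [310 173  19  51] c [ 0.6444 -0.0504] 110x39 ang 1.9 ztop 0.048 rgb [96. 53. 21.]
comp [275 175  21  51] c [0.6384 0.0303] 110x40 ang 3.9 ztop 0.049 rgb [95. 52. 21.]
comp [242 178  21  51] c [0.6349 0.1103] 111x40 ang 3.2 ztop 0.049 rgb [93. 51. 20.]
comp [386 205  27  71] c [ 0.4807 -0.2481] 28x19 ang -83.9 ztop 0.056 rgb [125. 131. 137.]
comp [429 225  20  19] c [ 0.5518 -0.331 ] 38x38 ang -90.0 ztop 0.052 rgb [108.   73.5  19. ]
comp [422 286  25  87] c [ 0.3291 -0.3189] 200x43 ang 5.8 ztop 0.023 rgb [90. 74. 66.]
comp [366 326  46  45] c [ 0.2889 -0.2023] 110x39 ang 45.7 ztop 0.043 rgb [128.   8.   4.]
comp [180 341  52  36] c [0.2754 0.219 ] 111x40 ang -67.1 ztop 0.043 rgb [153.  67.  84.]
track (array([ 0.5407, -0.2418]), 169.431396484375, 51.65655517578125, 1.0080782175064087)
grip rect (array([ 0.4807, -0.2481]), 27.541584014892578, 19.427942276000977, -83.86272668838501) mean [ 0.4805 -0.248   0.0537]
green [389.3571 237.8571] [ 0.5465 -0.2178  0.0135] [ 0.5467 -0.2173  0.014 ]
green [509.3469 252.2755] [ 0.5013 -0.4872  0.0531] [ 0.5009 -0.4876  0.053 ]
lever rect (array([ 0.504 , -0.3677]), 131.68922424316406, 12.29004955291748, 5.066963195800781) line ang 4.867291 pt 0.49777672 -0.3680158
[0.4995 0.2983 0.1563] [-0.7879 -0.6131 -0.2784] 65.5
```

View pics/s1.png

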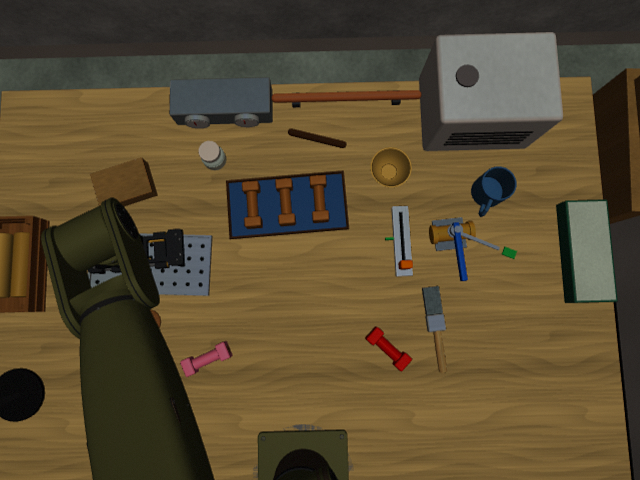

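View pics/s2.png

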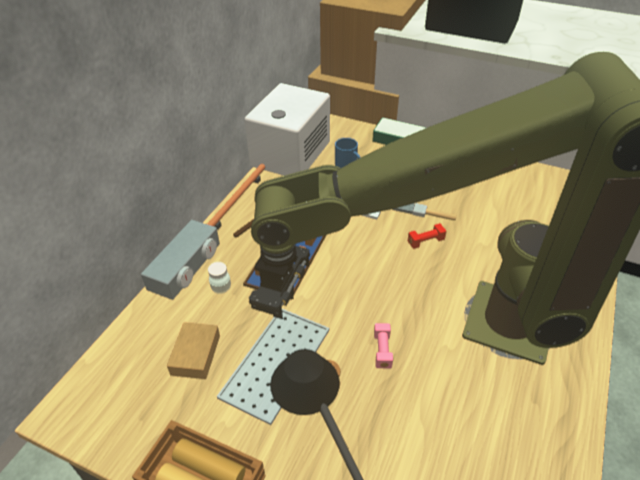

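All three weights lie flat side by side in the clean tray, at (252,203), (285,200) and (319,198). The valve and damper are shut, the other things are where they were, and the arm is clear. Handing in.

```bash
python3 -c "
from bench import manip
print(manip.finish_job())"
```

```text
the job is handed in; nothing more can be done
None
```

I handed the job in at about 65.5 s, with every step done in the set order; no verdict is reported.

**What I did:** I laid the three brown weights in the suction tray, left the pink and red ones alone, and set the damper to its mark. I turned the valve to its index arm and held it about 2.9 s, then shut the valve and the damper until the force showed each end stop. Last, I moved all three weights to the felt tray.

**Final picture:**
- **Weights:** they lie flat, about 80 mm apart, within about 3 mm of the felt tray's centre line. Their tops read 48–49 mm; the camera reads about 3 mm high.
- **Valve and damper:** the lever reads 5°, which is its stop. The damper grip is at its near end, x = 0.4805 m.
- **Bystanders:** none looked moved. The spool was partly hidden by the arm in this picture.

**Checks that disagreed or went wrong:**
- **Damper at its mark:** it read about 2 mm too far open from above, while a rough reading of the side view put it about 2 mm the other way. A trim of about 2 mm barely changed the reading. Both are inside the 6 mm allowed.
- **Valve stop:** turning the lever back to its starting angle did not fully shut it. I gripped it again and pushed it about 3° further, onto the stop.
- **Knocked weight:** one weight was pushed about 20 mm inside the suction tray while the arm was away. It stayed flat and within limits, so I left it there until the final move.

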